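# Open the sampler and load the uncapped jars

### The job

Get the sampler ready for a run: slide its transport lock all the way to the open end (the left, seen from the robot), then lift the dust cover off and lay it flat in the middle of the rubber mat. Stand all three sample jars upright on the sampler's black deck with their loose lids off (some may come open already), and leave every lid in the steel tray. The jars are thin glass, so grip them gently, and leave the other things on the bench where they are.

Things in the scene. Friction and masses are not known exactly. Their poses are not given: they have to be found in the camera images.
- sampler: Sampler fixed to the bench: grey base plate 240 x 300 x 15 mm (x by y by thick) with a raised black deck 150 x 240 mm on it. Origin at the underside centre of the plate; its -x side (front) faces the robot and carries the transport lock.
- deck (a point): Centre of the deck's flat top, 40 mm above the bench; axes as the sampler's: x is the deck's 150 mm side, y its 240 mm side, z up. At the start it is hidden under the dust cover. Three faint rings 54 mm across mark jar places at y = -70, 0 and 70 mm, but anywhere on the deck will do.
- lock (a joint): Transport lock slide along the front of the sampler, in m: near 0 as found (its steel tongue lies over the cover's tab and holds the cover down), 0.08 at the open end stop, where the tab is free. It grows towards the sampler's +y. Sliding takes about 2 N; it stays where it is left.
- cover: Loose grey dust cover over the deck: shell 174 x 264 x 50 mm (x by y by tall), open below, 0.4 kg, its foot on the base plate. Origin: centre of its underside; z up. On top a centred black bar handle, 16 mm thick (x), 90 mm long (y), 70 to 80 mm above the origin, 20 mm free below it between end posts. The deck rises 25 mm into it, 8 mm play all round. A tab sticks out 14 mm at its -x foot.
- mat: Black rubber mat fixed on the bench, 320 x 220 x 3 mm (x by y by thick), the resting place for the dust cover. Origin: underside centre.
- lid_tray: Shallow open steel tray fixed on the bench, 110 x 170 x 15 mm (x by y by tall), walls and floor 3 mm, for the lids. Origin: underside centre.
- lock_grip (a point): Top centre of the lock's black square grip, 18 x 18 mm, sides along the sampler's axes, standing 29 mm above its steel carriage. Axes as the sampler's. The cover's front wall is 24 mm behind the grip and rises 8 mm above its top.
- jar1: Amber thin glass jar (all jars alike), 44 mm across, 65 mm tall, 4 mm wall, open mouth 36 mm, 0.11 kg more or less. Origin: underside centre; z along its axis. Some jars come already open. The glass stands about 12 N on each finger pad; at 30 N in all from the fingers it breaks.
- lid1: White plastic lid lying loose on jar1: disc 42 mm across and 5 mm thick with a knob 18 mm across and 16 mm tall on top, and below the disc a plug 28 mm across, 6 mm deep, that hangs in the jar's mouth with 4 mm play; 22 g. Origin: centre of the disc's underside (65 mm above the jar's foot when on the jar); z up through the knob. Absent if that jar came open.
- jar2: Amber thin glass jar (all jars alike), 44 mm across, 65 mm tall, 4 mm wall, open mouth 36 mm, 0.11 kg more or less. Origin: underside centre; z along its axis. Some jars come already open. The glass stands about 12 N on each finger pad; at 30 N in all from the fingers it breaks.
- lid2: White plastic lid lying loose on jar2: disc 42 mm across and 5 mm thick with a knob 18 mm across and 16 mm tall on top, and below the disc a plug 28 mm across, 6 mm deep, that hangs in the jar's mouth with 4 mm play; 22 g. Origin: centre of the disc's underside (65 mm above the jar's foot when on the jar); z up through the knob. Absent if that jar came open.
- jar3: Amber thin glass jar (all jars alike), 44 mm across, 65 mm tall, 4 mm wall, open mouth 36 mm, 0.11 kg more or less. Origin: underside centre; z along its axis. Some jars come already open. The glass stands about 12 N on each finger pad; at 30 N in all from the fingers it breaks.
- lid3: White plastic lid lying loose on jar3: disc 42 mm across and 5 mm thick with a knob 18 mm across and 16 mm tall on top, and below the disc a plug 28 mm across, 6 mm deep, that hangs in the jar's mouth with 4 mm play; 22 g. Origin: centre of the disc's underside (65 mm above the jar's foot when on the jar); z up through the knob. Absent if that jar came open.
- reagent_bottle: Bystander, to be left alone: green glass bottle, 60 mm across, 130 mm tall. Origin: underside centre.
- beaker: Bystander, to be left alone: white beaker, 64 mm across, 70 mm tall. Origin: underside centre.
- pipette_box: Bystander, to be left alone: blue box 60 x 90 x 45 mm tall. Origin: underside centre.
- tape_roll: Bystander, to be left alone: clear tape roll lying flat, 70 mm across, 25 mm tall. Origin: underside centre.
- small_bottle: Bystander, to be left alone: white plastic bottle with black cap, 40 mm across, 70 mm tall. Origin: underside centre.

How it is judged:
By the outcome, as a careful person would: the job done as asked, in the order asked, and still so for the second after the job is handed in, with the robot touching nothing.
Of lid1, lid2, lid3 only 1 to 3 are there at a start; the rules pass over those that are not, and their reading is None.
At some moment in a run one of jar1, jar2, jar3 may be knocked a few centimetres aside while the robot is not near it.
It also fails if it takes over 210 s, if anything falls off the work surface, if the arm or the gripper's body presses on something with over 40 N, if the wrist force passes 120 N, or if a joint passes its speed limit or range.

### The arm

A 6-joint arm with a two-finger parallel gripper is mounted at the origin on the work surface. World frame = base frame: x ahead of the robot, y to its left, z up, the work surface at z = 0. Lengths are in m, angles in rad, forces in N, time in s.
With the tool pointing down it reaches from about 0.375 to 0.9 m from the base axis. Payload 3.1 kg.
Tool frame: the origin (TCP) lies at the centre of the arm's flange, where the gripper is bolted on; the fingertips stand 182 mm ahead of it and the grasp point (between the pads) lies ahead of it (bot.hold_point_z is the z of the grasp point in the tool frame, in m); z points along the fingers, y is the line along which they close (so a half turn about z gives the same grasp; the last joint's range is limited). The gripper opens to 87 mm and grips with 3 to 60 N. Pads are 19 mm wide; open, the fingers measure 117 mm over their backs; the gripper's body (75 mm by 190 mm) begins 51 mm behind the grasp point.
Start: joints at [-1.383, 0.527, 1.433, -0, 1.181, -0.178], TCP at [0.224, -0.584, 0.405] pointing down, gripper open.
Joint ranges: [-3.08, 3.08], [-0.75, 2.2], [0.22, 2.44], [-1.43, 4.57], [0, 2.65], [-2.85, 2.85]. Speed limits (rad/s): [2.79, 2.79, 3.14, 3.14, 3.14, 3.14].

### API

Orientations are given as a rotation vector (axis times angle).
In Python, from cell import bot gives the robot as it stands.
- The arm moves only by the shell command python3 -m creep 'ROWS' [OPENING] [FORCE]. ROWS is JSON, a list of rows, each an object of numbers: "x", "y", "z": the shift along the tool's x, y, z in m; "ax", "ay", "az": the turn, a rotation vector about the tool's x, y, z in rad. A call has 1 to 12 rows; each row shifts and turns the commanded pose from where the row before left it, along the tool's axes as they then stand; what a row does not reach is not made up. A row lasts 1/12 s, in which the tool goes at most 41.7 mm and 7.16 degrees, less where a joint would pass 70% of its speed; a pose out of reach is approached as far as the arm can. A call with a gripper value outside its range is refused whole. OPENING is the opening, from 0 (shut) to 1 (fully open), set as the call begins (- or left out, the last holds). The fingers move at their own pace and stop on an object; FORCE is the grip in N (left out, the last holds). Time passes only in rows, so rows that do not move let the fingers close. It gives the time, the measured TCP pose, the force, the opening and the grip force at its end, in the units of the state.
- bot.read_state(): the state, without advancing time (a new reading comes with each control period).
- bot.get_image(name): name is "side" or "top"; returns the picture (400x640x3 uint8, red, green, blue); there is no depth.
- bot.get_calibration(name): a dict with "fx", "fy", "cx", "cy" (pixels), "k1" (the pictures are not rectified: a ray, as slopes to the right and down, at radius r is drawn at 1 + k1 r^2 times it, then the intrinsics apply), "rvec" (rotation vector, rad) and "tvec" (3), from world to camera coordinates, as OpenCV has them. Camera axes: x right, y down, z forward; pixel columns grow to the right and rows downward; lengths in m; the calibration is good to about 2 mm. A picture is of the moment at which its call begins. get_calibration takes no time and is no camera call.
- bot.close_job(): hands the job in; it is judged then, once.
The state is a dict: "clock": time; "qpos": joint angles; "joint_vel": joint speeds; "tau": joint torques, N m; "position": TCP position; "eef_rot": TCP orientation; "force": force on the tool from outside, world axes, zero at the start; "ft_torque": the same for the moment, N m; "gripper_width": finger opening in m; "finger_force": force on a finger pad.
Only numpy, scipy, OpenCV 4.12 (cv2) and the standard library are available. Lean on these libraries where they do the work, as an engineer would, in place of code of your own. Each camera call takes 0.05 s, during which the arm holds its last target. There are 200 camera calls.

## Working session

There is one attempt and no reset: what is moved stays moved. The work goes in short steps, Python scripts to look and compute and a shell command to move; the robot and the scene stay as the last step left them, time stands still between calls to the robot, and variables do not carry over. Pictures are saved under pics/ and viewed, at most 14 in all, crops included, and the job is handed in when it is done.

```bash
ls; mkdir -p pics
python3 - <<'E'
from cell import bot
import cv2
for n in("top","side"):
    cv2.imwrite(f"pics/{n}0.png",bot.get_image(n)[:,:,::-1]); print(n,bot.get_calibration(n))
print(bot.read_state(),bot.hold_point_z)
E
```

```text
pics
top {'fx': 427.3246640050591, 'fy': 427.3246640050591, 'cx': 320.52141326216525, 'cy': 200.38852278397354, 'k1': -0.01839982943701761, 'rvec': array([ 2.16098259, -2.14631198,  0.11420555]), 'tvec': array([-0.01078799,  0.56696233,  1.25498729])}
side {'fx': 430.8545256142311, 'fy': 430.8545256142311, 'cx': 318.79358168619524, 'cy': 195.25935596714123, 'k1': 0.03384255392647942, 'rvec': array([ 2.28223327, -0.30339984,  0.1566617 ]), 'tvec': array([-0.52030307,  0.14154271,  1.13451592])}
{'clock': 0.1, 'qpos': array([-1.38349192e+00,  5.28376983e-01,  1.43377351e+00, -2.31821447e-05,
        1.18137999e+00, -1.78501103e-01]), 'joint_vel': array([ 5.10649385e-04, -3.74565467e-03, -2.91321766e-03, -3.48722276e-04,
        1.62740432e-03,  7.53682171e-05]), 'tau': array([-2.73730338e-04, -4.40986919e+01, -1.77150428e+01,  6.35060831e-02,
        5.33646403e-02, -3.44850787e-05]), 'position': array([ 0.22352992, -0.58333233,  0.40386702]), 'eef_rot': array([-3.08728257e+00, -5.71068728e-01,  4.70436001e-05]), 'force': array([0.19203493, 0.09083731, 0.56152634]), 'ft_torque': array([-0.01386683, -0.04954944,  0.01216467]), 'finger_force': 0.0, 'gripper_width': 0.08659415468583455} 0.1635
```

View pics/top0.png

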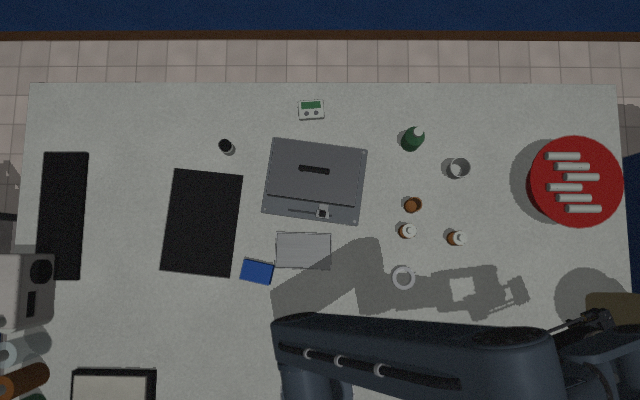

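View pics/side0.png

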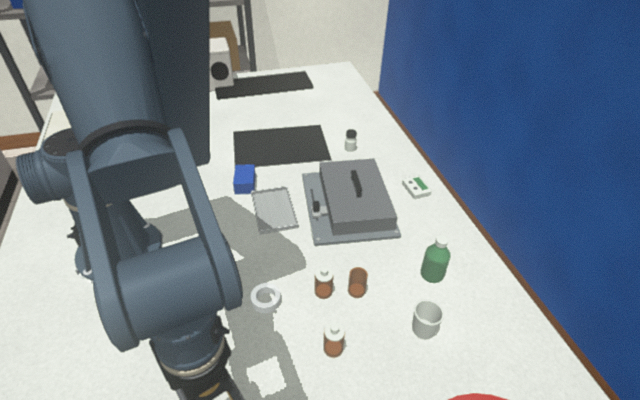

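The top view shows the cover handle near (314,170), the lock grip near (322,212), an open jar at (413,205), lidded jars at (408,231) and (456,238), the tray at (303,250) and the mat at (202,223). The side view shows the same layout. I'll zoom in on both.

```bash
cat > h.py <<'E'
import numpy as np,cv2
from cell import bot
def cal(n):
    c=bot.get_calibration(n);K=np.array([[c['fx'],0,c['cx']],[0,c['fy'],c['cy']],[0,0,1]])
    return K,np.array([c['k1'],0,0,0.]),c['rvec'],c['tvec']
def ray(n,uv):
    K,d,r,t=cal(n);R=cv2.Rodrigues(r)[0]
    p=cv2.undistortPoints(np.array([[uv]],float),K,d)[0,0]
    v=R.T@np.r_[p,1];return -R.T@t,v/np.linalg.norm(v)
def plane(n,uv,z):
    o,v=ray(n,uv);return o+v*(z-o[2])/v[2]
def tri(a,b):
    o1,v1=ray('top',a);o2,v2=ray('side',b)
    s=np.linalg.lstsq(np.c_[v1,-v2],o2-o1,rcond=None)[0]
    p,q=o1+s[0]*v1,o2+s[1]*v2;return (p+q)/2,np.linalg.norm(p-q)
def proj(n,P):
    K,d,r,t=cal(n);return cv2.projectPoints(np.array([P],float),r,t,K,d)[0][0,0]
def crop(im,x0,y0,x1,y1,s,f):
    cv2.imwrite(f,cv2.resize(im[y0:y1,x0:x1,::-1],None,fx=s,fy=s,interpolation=cv2.INTER_CUBIC))
def blobs(m,amin=15):
    n,l,s,c=cv2.connectedComponentsWithStats(m.astype(np.uint8));return [(c[i].round(1).tolist(),s[i].tolist()) for i in range(1,n) if s[i,4]>=amin]
def st():
    s=bot.read_state();return {k:np.round(s[k],4) for k in('clock','position','eef_rot','force','gripper_width','finger_force','qpos')}
E
python3 - <<'E'
from h import *
t=cv2.imread('pics/top0.png')[:,:,::-1];s=cv2.imread('pics/side0.png')[:,:,::-1]
crop(t,255,130,475,290,3.6,'pics/tc.png');crop(s,230,110,450,370,2.3,'pics/sc.png')
for n,im in(('top',t),('side',s)):
    h=cv2.cvtColor(np.ascontiguousarray(im),cv2.COLOR_RGB2HSV)
    print(n,'amber',blobs((h[...,0]>3)&(h[...,0]<18)&(h[...,1]>120)&(h[...,2]>40)))
    print('dark',blobs(im.max(2)<50,20))
    print('white',blobs((im.min(2)>205),15)[:20])
E
```

```text
top amber [([325.5, 35.0], [0, 31, 640, 11, 3658]), ([412.2, 204.4], [404, 197, 18, 15, 181]), ([401.0, 231.9], [398, 226, 8, 12, 33]), ([450.3, 238.2], [447, 232, 9, 13, 64]), ([16.6, 386.4], [0, 374, 49, 26, 456])]
dark [([333.4, 30.1], [324, 29, 20, 4, 27]), ([394.8, 32.2], [373, 29, 37, 10, 74]), ([428.8, 30.5], [411, 29, 33, 7, 46]), ([23.2, 34.8], [0, 30, 58, 11, 327]), ([110.7, 33.8], [57, 30, 150, 10, 562]), ([216.7, 32.1], [190, 30, 62, 9, 108]), ([289.1, 30.5], [276, 30, 27, 4, 37]), ([450.6, 31.1], [445, 30, 11, 4, 21]), ([574.2, 35.5], [486, 30, 154, 12, 815]), ([184.5, 36.4], [180, 33, 9, 6, 23]), ([281.6, 35.8], [275, 33, 14, 6, 39]), ([307.6, 35.0], [299, 32, 19, 7, 50]), ([388.0, 36.4], [385, 33, 8, 6, 20]), ([420.1, 35.4], [413, 32, 14, 7, 30]), ([484.0, 37.3], [481, 34, 10, 6, 22]), ([406.6, 144.4], [401, 134, 16, 17, 116]), ([224.7, 144.9], [219, 139, 13, 13, 121]), ([60.8, 216.3], [30, 152, 59, 132, 5826]), ([633.0, 214.7], [623, 153, 17, 142, 1732]), ([313.8, 169.2], [298, 165, 32, 10, 191]), ([201.3, 222.5], [160, 168, 83, 110, 7163]), ([531.3, 193.6], [526, 171
[... 717 characters left out ...]
], [111, 129, 13, 6, 24]), ([104.6, 135.7], [99, 133, 11, 7, 20]), ([7.4, 192.8], [0, 172, 17, 45, 279])]
white [([218.1, 44.5], [211, 38, 17, 14, 186]), ([392.0, 268.1], [198, 61, 411, 339, 56604]), ([54.5, 119.6], [36, 95, 34, 55, 552]), ([24.6, 150.3], [20, 149, 9, 4, 19]), ([161.0, 202.7], [131, 185, 57, 33, 1119]), ([59.8, 320.6], [0, 189, 179, 211, 20635]), ([179.6, 239.8], [163, 234, 35, 12, 76]), ([236.7, 255.5], [232, 250, 12, 11, 59]), ([223.3, 317.9], [218, 310, 11, 18, 87]), ([423.9, 320.7], [416, 314, 17, 11, 40]), ([230.1, 340.1], [225, 332, 10, 17, 75]), ([266.9, 376.3], [247, 357, 39, 40, 932]), ([228.2, 368.0], [226, 364, 5, 10, 23]), ([222.2, 396.7], [215, 393, 13, 7, 50])]
```

View pics/tc.png

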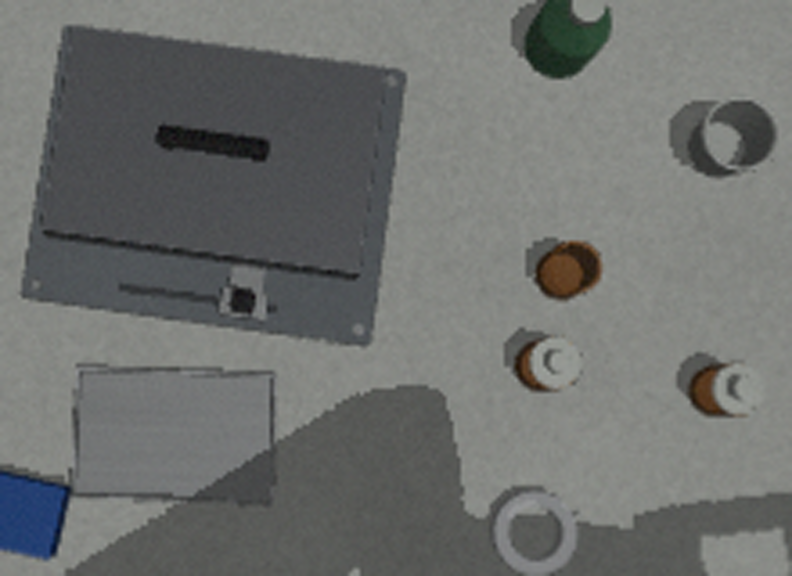

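View pics/sc.png

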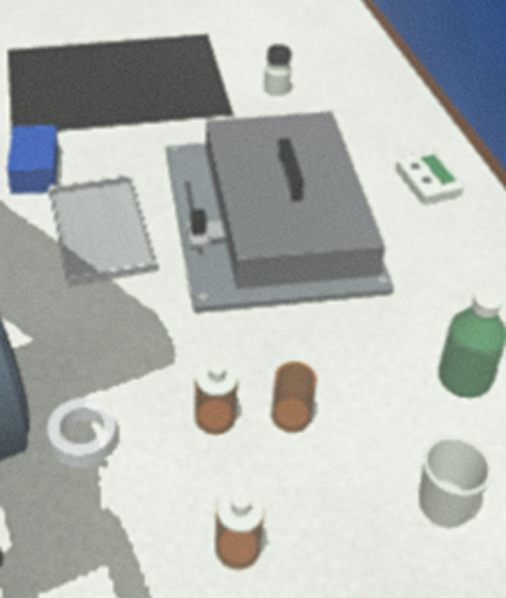

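The crops show: the handle at crop (213,143) top and (290,168) side; the grip at (242,299) top and (198,213) side; lidded knobs at (555,361) and (738,385) top; and the open jar rim near (577,267). Next I'll triangulate.

Run:
```python
from h import *
T=lambda x,y:(255+(x+.5)/3.6-.5,130+(y+.5)/3.6-.5)
S=lambda x,y:(230+(x+.5)/2.3-.5,110+(y+.5)/2.3-.5)
for k,a,b in(('handle',(213,143),(290,168)),('handleL',(159,135),(285,140)),('handleR',(268,150),(296,197)),('grip',(242,299),(198,213)),('openrim',(577,267),(295,377)),('knobA',(555,361),(217,374)),('knobB',(738,385),(240,508)),('traybl',(78,368),(130,181)),('traybr',(273,373),(155,266)),('trayfr',(270,503),(72,280)),('trayfl',(73,494),(52,190)),('plate_fr',(370,346),(197,309)),('plate_br',(406,72),(391,291))):
    p,e=tri(T(*a),S(*b));print(k,p.round(4),round(e,4))
P=[plane('top',T(*c),.015) for c in((65,27),(406,72),(370,346),(22,297))];P=np.array(P)[:,:2]
print('plate',P.round(4),P.mean(0).round(4)); 
for a,b in((0,1),(3,2),(3,0),(2,1)): d=P[a]-P[b];print(np.degrees(np.arctan2(d[1],d[0])).round(1),np.linalg.norm(d).round(4))
R=np.array([plane('top',T(*c),.015) for c in((78,368),(273,373),(270,503),(73,494))]);print('tray',R.mean(0).round(4))
t=cv2.imread('pics/top0.png').max(2)<58
t=t.astype(np.uint8);t[:,:158]=0;t[:,250:]=0;t[:160]=0;t[285:]=0
c=max(cv2.findContours(t,0,1)[0],key=cv2.contourArea);b=cv2.boxPoints(cv2.minAreaRect(c))
M=np.array([plane('top',q,.003) for q in b])[:,:2];print('mat',M.round(4),M.mean(0).round(4))
d=M-np.roll(M,1,0);print(np.degrees(np.arctan2(d[:,1],d[:,0])).round(1),np.linalg.norm(d,axis=1).round(3))
for k,x in(('open',(577,267)),):print(k,plane('top',T(*x),.065).round(4))
for k,x,y in(('A',(555,361),(217,374)),('B',(738,385),(240,508))):print(k,plane('top',T(*x),.086).round(4),plane('side',S(*y),.086).round(4))
print(plane('side',S(295,377),.065).round(4))
print(plane('top',T(213,143),.095),plane('side',S(290,168),.095)); print(plane('top',T(534,533),.025))
for n,x in(('small',(225,146)),('box',(257,271))):print(n,plane('top',x,.05))
s=bot.read_state();print(cv2.Rodrigues(s['eef_rot'])[0].round(3))
```

```text
handle [0.6524 0.013  0.0801] 0.0012
handleL [0.6584 0.0561 0.0897] 0.0019
handleR [ 0.6469 -0.0315  0.0719] 0.0043
grip [ 0.5277 -0.0114  0.0549] 0.0005
openrim [ 0.5547 -0.2842  0.0661] 0.0001
knobA [ 0.4781 -0.2641  0.0711] 0.0004
knobB [ 0.4585 -0.4113  0.068 ] 0.0023
traybl [0.4723 0.1286 0.0013] 0.0009
traybr [ 0.4682 -0.0375  0.0047] 0.0028
trayfr [ 0.3631 -0.036   0.0064] 0.0052
trayfl [0.3673 0.1299 0.0072] 0.0014
plate_fr [ 0.4949 -0.1202  0.0081] 0.0042
plate_br [ 0.7285 -0.1511  0.0077] 0.0039
plate [[ 0.7673  0.1442]
 [ 0.7287 -0.1509]
 [ 0.4924 -0.1193]
 [ 0.532   0.1758]] [0.6301 0.0124]
82.6 0.2976
82.4 0.2977
172.3 0.2374
172.4 0.2384
tray [0.4173 0.0457 0.015 ]
mat [[0.356  0.4847]
 [0.677  0.4583]
 [0.6487 0.2364]
 [0.3304 0.2687]] [0.503 0.362]
[ 83.3  -4.7 -97.3 174.2] [0.217 0.322 0.224 0.32 ]
open [ 0.5549 -0.2844  0.065 ]
A [ 0.4771 -0.2611  0.086 ] [ 0.4747 -0.2753  0.086 ]
B [ 0.459 -0.406  0.086] [ 0.4536 -0.4213  0.086 ]
[ 0.555  -0.2834  0.065 ]
[0.65012379 0.01237879 0.095     ] [ 0.64492796 -0.00361299  0.095     ]
[ 0.33842229 -0.25334089  0.025     ]
small [0.72966027 0.28418594 0.05      ]
box [0.35573187 0.17727648 0.05      ]
[[ 0.934  0.358 -0.   ]
 [ 0.358 -0.934  0.002]
 [ 0.    -0.002 -1.   ]]
```

```bash
cat >> h.py <<'E'
def go(x,y,tipz,yaw):
    """yaw of tool x in deg, tip height; prints az to turn, then shift in turned tool axes"""
    s=bot.read_state();R=cv2.Rodrigues(s['eef_rot'])[0];cur=np.degrees(np.arctan2(R[1,0],R[0,0]))
    d=(np.array([x,y,tipz+.182])-s['position'])
    dy=(yaw-cur+180)%360-180;p=np.radians(yaw)
    X=np.array([np.cos(p),np.sin(p),0]);Y=np.array([np.sin(p),-np.cos(p),0])
    print('az %.4f'%np.radians(-dy),'shift x %.4f y %.4f z %.4f'%(d@X,d@Y,-d[2]),'tilt',R[2].round(4), 'q6 %.2f clk %.1f'%(s['qpos'][5],s['clock']),'grip %.4f'%s['gripper_width'],s['force'].round(1))
E
python3 - <<'E'
from h import *
go(.5277,-.0114,.12,-7.5)
for k,P in(('hL',(.656,.057,.095)),('hR',(.644,-.032,.095)),('A',(.4771,-.2611,.086)),('B',(.459,-.406,.086))):
    u=proj('side',P);print(k,(u-[230,110])*2.3)
E
```

```text
az 0.4967 shift x 0.2269 y -0.6067 z 0.1019 tilt [ 3.0e-04 -1.9e-03 -1.0e+00] q6 -0.18 clk 0.1 grip 0.0866 [0.2 0.1 0.6]
hL [281.82573566 136.02004581]
hR [296.44675543 182.26958892]
A [214.7479342  361.83915231]
B [240.10899995 490.84567266]
```

```bash
python3 -m creep '[{"az":0.1242},{"az":0.1242},{"az":0.1242},{"az":0.1242},{"x":0.01,"y":-0.036},{"x":0.014,"y":-0.038},{"x":0.014,"y":-0.038},{"x":0.014,"y":-0.038},{"x":0.014,"y":-0.038},{"x":0.014,"y":-0.038},{"x":0.014,"y":-0.038},{"x":0.014,"y":-0.038}]' 0.55 8; python3 -m creep '[{"x":0.014,"y":-0.038},{"x":0.014,"y":-0.038},{"x":0.014,"y":-0.038},{"x":0.014,"y":-0.038},{"x":0.014,"y":-0.038},{"x":0.014,"y":-0.038},{"x":0.014,"y":-0.038},{"x":0.014,"y":-0.038}]'; python3 -c "
from h import *
go(.5277,-.0114,.033,-7.5)"
```

```text
az 0.4967 shift x 0.2269 y -0.6067 z 0.1889 tilt [ 3.0e-04 -1.9e-03 -1.0e+00] q6 -0.18 clk 0.1 grip 0.0866 [0.2 0.1 0.6]validation failed for argument at $[0]...
validation failed for argument at $[0]...
```

```bash
python3 -m creep '[{"x":0,"y":0,"z":0,"ax":0,"ay":0,"az":0.1242}]' 0.55 8; python3 -m creep '[{"az":0.1242}]'; python3 -m creep '[{"x":0,"y":0,"z":0,"ax":0,"ay":0,"az":0.12}]' - -;python3 -m creep --help
```

```text
clock: 0.18
position: [0.2235, -0.5834, 0.404]
eef_rot: [-3.117, -0.376, 0.0]
force: [0.2, 0.2, -0.1]
gripper_width: 0.0852
finger_force: 0.0
clock: 0.27
position: [0.2236, -0.5834, 0.4041]
eef_rot: [-3.135, -0.182, 0.0]
force: [0.2, 0.8, 0.6]
gripper_width: 0.0801
finger_force: 0.0validation failed for argument at $[0]...
invalid input: not JSON, or not a number
```

```bash
python3 -m creep '[{"x":0,"y":0,"z":0,"ax":0,"ay":0,"az":0.124},{"x":0,"y":0,"z":0,"ax":0,"ay":0,"az":0.124},{"x":0.01,"y":-0.028,"z":0,"ax":0,"ay":0,"az":0},{"x":0.014,"y":-0.038,"z":0,"ax":0,"ay":0,"az":0},{"x":0.014,"y":-0.038,"z":0,"ax":0,"ay":0,"az":0},{"x":0.014,"y":-0.038,"z":0,"ax":0,"ay":0,"az":0},{"x":0.014,"y":-0.038,"z":0,"ax":0,"ay":0,"az":0},{"x":0.014,"y":-0.038,"z":0,"ax":0,"ay":0,"az":0},{"x":0.014,"y":-0.038,"z":0,"ax":0,"ay":0,"az":0},{"x":0.014,"y":-0.038,"z":0,"ax":0,"ay":0,"az":0},{"x":0.014,"y":-0.038,"z":0,"ax":0,"ay":0,"az":0},{"x":0.014,"y":-0.038,"z":0,"ax":0,"ay":0,"az":0}]' >/dev/null; python3 -m creep '[{"x":0.014,"y":-0.038,"z":0,"ax":0,"ay":0,"az":0},{"x":0.014,"y":-0.038,"z":0,"ax":0,"ay":0,"az":0},{"x":0.014,"y":-0.038,"z":0,"ax":0,"ay":0,"az":0},{"x":0.014,"y":-0.038,"z":0,"ax":0,"ay":0,"az":0},{"x":0.014,"y":-0.038,"z":0,"ax":0,"ay":0,"az":0},{"x":0.014,"y":-0.038,"z":0,"ax":0,"ay":0,"az":0},{"x":0,"y":0,"z":0,"ax":0,"ay":0,"az":0},{"x":0,"y":0,"z":0,"ax":0,"ay":0,"az":0}]'; python3 -c "
from h import *
go(.5277,-.0114,.033,-7.5)"
```

```text
clock: 1.93
position: [0.5176, -0.016, 0.4043]
eef_rot: [3.136, -0.191, -0.001]
force: [-0.1, -0.7, 0.2]
gripper_width: 0.0475
finger_force: 0.0
az 0.0095 shift x 0.0094 y -0.0059 z 0.1893 tilt [-7.e-04  2.e-04 -1.e+00] q6 1.45 clk 1.9 grip 0.0475 [-0.1 -0.7  0.2]
```

```bash
python3 -m creep '[{"x":0.009,"y":-0.006,"z":0,"ax":0,"ay":0,"az":0.009},{"x":0,"y":0,"z":0.03,"ax":0,"ay":0,"az":0},{"x":0,"y":0,"z":0.03,"ax":0,"ay":0,"az":0},{"x":0,"y":0,"z":0.03,"ax":0,"ay":0,"az":0},{"x":0,"y":0,"z":0.03,"ax":0,"ay":0,"az":0},{"x":0,"y":0,"z":0.02,"ax":0,"ay":0,"az":0},{"x":0,"y":0,"z":0.02,"ax":0,"ay":0,"az":0},{"x":0,"y":0,"z":0.01,"ax":0,"ay":0,"az":0},{"x":0,"y":0,"z":0.01,"ax":0,"ay":0,"az":0},{"x":0,"y":0,"z":0.008,"ax":0,"ay":0,"az":0},{"x":0,"y":0,"z":0,"ax":0,"ay":0,"az":0},{"x":0,"y":0,"z":0,"ax":0,"ay":0,"az":0}]'; python3 -m creep '[{"x":0,"y":0,"z":0,"ax":0,"ay":0,"az":0},{"x":0,"y":0,"z":0,"ax":0,"ay":0,"az":0},{"x":0,"y":0,"z":0,"ax":0,"ay":0,"az":0},{"x":0,"y":0,"z":0,"ax":0,"ay":0,"az":0},{"x":0,"y":0,"z":0,"ax":0,"ay":0,"az":0},{"x":0,"y":0,"z":0,"ax":0,"ay":0,"az":0}]' 0.05 10
```

```text
clock: 2.93
position: [0.5271, -0.0136, 0.217]
eef_rot: [3.134, -0.213, 0.001]
force: [1.0, -0.1, -0.4]
gripper_width: 0.0477
finger_force: 0.0
clock: 3.43
position: [0.527, -0.013, 0.2171]
eef_rot: [-3.134, 0.213, -0.001]
force: [0.0, 0.5, 1.7]
gripper_width: 0.0177
finger_force: 10.0
```

```bash
python3 -m creep '[{"x":0,"y":-0.01,"z":0,"ax":0,"ay":0,"az":0},{"x":0,"y":-0.01,"z":0,"ax":0,"ay":0,"az":0},{"x":0,"y":-0.01,"z":0,"ax":0,"ay":0,"az":0},{"x":0,"y":-0.01,"z":0,"ax":0,"ay":0,"az":0},{"x":0,"y":-0.01,"z":0,"ax":0,"ay":0,"az":0},{"x":0,"y":-0.01,"z":0,"ax":0,"ay":0,"az":0},{"x":0,"y":-0.01,"z":0,"ax":0,"ay":0,"az":0},{"x":0,"y":-0.004,"z":0,"ax":0,"ay":0,"az":0},{"x":0,"y":0,"z":0,"ax":0,"ay":0,"az":0}]';  python3 -m creep '[{"x":0,"y":-0.003,"z":0,"ax":0,"ay":0,"az":0},{"x":0,"y":-0.002,"z":0,"ax":0,"ay":0,"az":0},{"x":0,"y":0,"z":0,"ax":0,"ay":0,"az":0}]'
```

```text
clock: 4.18
position: [0.537, 0.0622, 0.2171]
eef_rot: [-3.134, 0.21, -0.001]
force: [-0.5, 1.4, 5.8]
gripper_width: 0.0179
finger_force: 10.0
clock: 4.43
position: [0.5376, 0.0663, 0.2171]
eef_rot: [-3.134, 0.211, -0.001]
force: [-0.4, 1.3, 6.2]
gripper_width: 0.0176
finger_force: 10.0
```

```bash
python3 -m creep '[{"x":0,"y":-0.002,"z":0,"ax":0,"ay":0,"az":0},{"x":0,"y":0,"z":0,"ax":0,"ay":0,"az":0},{"x":0,"y":0,"z":0,"ax":0,"ay":0,"az":0}]'
```

```text
clock: 4.68
position: [0.5378, 0.0669, 0.2171]
eef_rot: [3.133, -0.209, -0.0]
force: [-2.1, -6.6, 6.4]
gripper_width: 0.0174
finger_force: 10.0
```

```bash
python3 -m creep '[{"x":0,"y":0,"z":0,"ax":0,"ay":0,"az":0},{"x":0,"y":0,"z":0,"ax":0,"ay":0,"az":0},{"x":0,"y":0,"z":0,"ax":0,"ay":0,"az":0},{"x":0,"y":0,"z":-0.03,"ax":0,"ay":0,"az":0},{"x":0,"y":0,"z":-0.04,"ax":0,"ay":0,"az":0},{"x":0,"y":0,"z":-0.04,"ax":0,"ay":0,"az":0},{"x":0,"y":0,"z":-0.02,"ax":0,"ay":0,"az":-0.124},{"x":0,"y":0,"z":0,"ax":0,"ay":0,"az":-0.124},{"x":0,"y":0,"z":0,"ax":0,"ay":0,"az":-0.124},{"x":0,"y":0,"z":0,"ax":0,"ay":0,"az":-0.124},{"x":0,"y":0,"z":0,"ax":0,"ay":0,"az":-0.124},{"x":0,"y":0,"z":0,"ax":0,"ay":0,"az":-0.124}]' 0.6 30;  python3 -m creep '[{"x":0,"y":0,"z":0,"ax":0,"ay":0,"az":-0.124},{"x":0,"y":0,"z":0,"ax":0,"ay":0,"az":-0.124},{"x":0,"y":0,"z":0,"ax":0,"ay":0,"az":-0.124},{"x":0,"y":0,"z":0,"ax":0,"ay":0,"az":-0.124},{"x":0,"y":0,"z":0,"ax":0,"ay":0,"az":-0.124},{"x":0,"y":0,"z":0,"ax":0,"ay":0,"az":-0.124},{"x":0,"y":0,"z":0,"ax":0,"ay":0,"az":-0.083},{"x":0,"y":0,"z":0,"ax":0,"ay":0,"az":0},{"x":0,"y":0,"z":0,"ax":0,"ay":0,"az":0}]' >/dev/null
python3 - <<'E'
from h import *
go(.651,.0124,.071,82.5)
s=bot.get_image('side');cv2.imwrite('pics/s1.png',s[:,:,::-1]);crop(s,230,110,450,310,2.8,'pics/s1c.png')
E
```

```text
clock: 5.68
position: [0.5376, 0.0676, 0.3465]
eef_rot: [-2.993, -0.951, 0.0]
force: [0.4, 0.4, -0.1]
gripper_width: 0.0523
finger_force: 0.0
az -0.0062 shift x -0.0398 y 0.1195 z 0.0934 tilt [ 3.e-04 -6.e-04 -1.e+00] q6 0.06 clk 6.4 grip 0.0522 [-0.3  0.7 -0.9]
```

View pics/s1c.png

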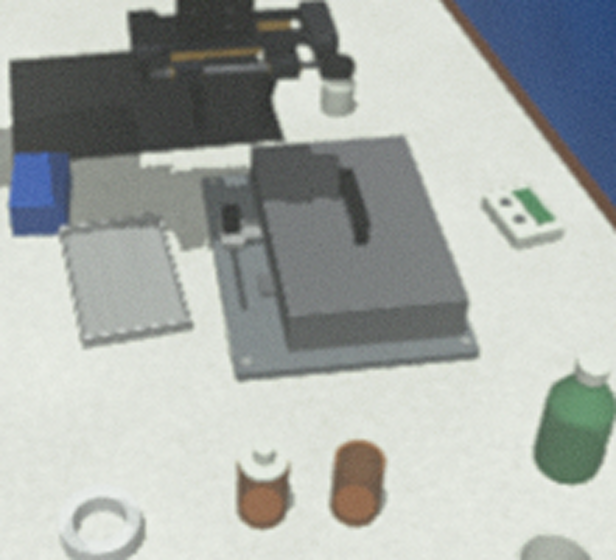

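The lock is at the far end of its slot at (232,220) and the tab is free at (268,285). Next I'll grasp the handle.

```bash
python3 -m creep '[{"x":-0.01,"y":0.03,"z":0,"ax":0,"ay":0,"az":-0.006},{"x":-0.01,"y":0.03,"z":0,"ax":0,"ay":0,"az":0},{"x":-0.01,"y":0.03,"z":0,"ax":0,"ay":0,"az":0},{"x":-0.01,"y":0.0295,"z":0,"ax":0,"ay":0,"az":0},{"x":0,"y":0,"z":0.03,"ax":0,"ay":0,"az":0},{"x":0,"y":0,"z":0.03,"ax":0,"ay":0,"az":0},{"x":0,"y":0,"z":0.015,"ax":0,"ay":0,"az":0},{"x":0,"y":0,"z":0.01,"ax":0,"ay":0,"az":0},{"x":0,"y":0,"z":0.009,"ax":0,"ay":0,"az":0},{"x":0,"y":0,"z":0,"ax":0,"ay":0,"az":0},{"x":0,"y":0,"z":0,"ax":0,"ay":0,"az":0}]'; python3 -m creep '[{"x":0,"y":0,"z":0,"ax":0,"ay":0,"az":0},{"x":0,"y":0,"z":0,"ax":0,"ay":0,"az":0},{"x":0,"y":0,"z":0,"ax":0,"ay":0,"az":0},{"x":0,"y":0,"z":0,"ax":0,"ay":0,"az":0},{"x":0,"y":0,"z":0,"ax":0,"ay":0,"az":0},{"x":0,"y":0,"z":0,"ax":0,"ay":0,"az":0}]' 0.05 40
```

```text
clock: 7.4
position: [0.6513, 0.0118, 0.2531]
eef_rot: [2.36, 2.073, 0.001]
force: [-0.7, -0.3, 0.1]
gripper_width: 0.0523
finger_force: 0.0
clock: 7.9
position: [0.6511, 0.0117, 0.2531]
eef_rot: [2.36, 2.073, 0.001]
force: [0.1, -0.6, 0.5]
gripper_width: 0.0199
finger_force: 0.0
```

```bash
python3 -m creep '[{"x":0,"y":0,"z":0,"ax":0,"ay":0,"az":0},{"x":0,"y":0,"z":0,"ax":0,"ay":0,"az":0},{"x":0,"y":0,"z":0,"ax":0,"ay":0,"az":0},{"x":0,"y":0,"z":0,"ax":0,"ay":0,"az":0}]'
```

```text
clock: 8.23
position: [0.6513, 0.0117, 0.253]
eef_rot: [2.36, 2.073, 0.001]
force: [1.0, 0.1, 2.2]
gripper_width: 0.0149
finger_force: 40.0
```

```bash
python3 -m creep '[{"x":0,"y":0,"z":-0.005,"ax":0,"ay":0,"az":0},{"x":0,"y":0,"z":-0.01,"ax":0,"ay":0,"az":0},{"x":0,"y":0,"z":-0.01,"ax":0,"ay":0,"az":0},{"x":0,"y":0,"z":-0.02,"ax":0,"ay":0,"az":0},{"x":0,"y":0,"z":-0.02,"ax":0,"ay":0,"az":0},{"x":0,"y":0,"z":-0.025,"ax":0,"ay":0,"az":0},{"x":0,"y":0,"z":-0.025,"ax":0,"ay":0,"az":0},{"x":0,"y":0,"z":-0.015,"ax":0,"ay":0,"az":0},{"x":0,"y":0,"z":0,"ax":0,"ay":0,"az":0}]';python3 - <<'E'
from h import *
crop(bot.get_image('side'),150,0,450,310,1.8,'pics/s2c.png')
crop(bot.get_image('top'),150,100,480,300,2.4,'pics/t2c.png')
go(.503,.362,.09,174)
E
```

```text
clock: 8.98
position: [0.6519, 0.0117, 0.3878]
eef_rot: [2.355, 2.069, 0.009]
force: [0.7, 0.3, -4.1]
gripper_width: 0.0156
finger_force: 40.0
az -1.5952 shift x 0.1834 y 0.3328 z 0.1113 tilt [-0.e+00  4.e-04 -1.e+00] q6 -0.02 clk 9.1 grip 0.0149 [-0.7 -0.4 -5.5]
```

View pics/s2c.png

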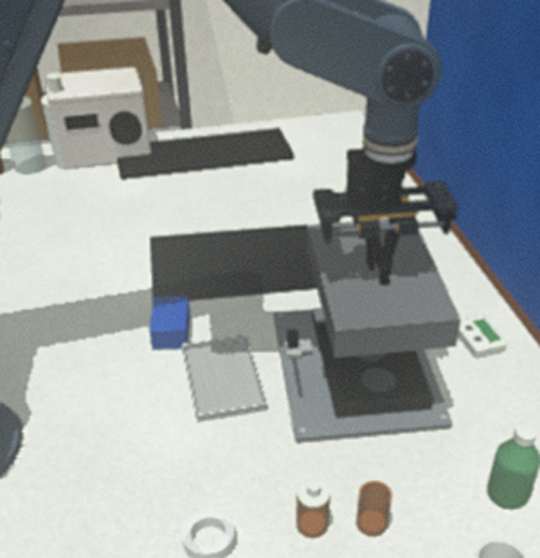

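The cover is clear of the deck and hangs level. I'll carry it to the mat and turn it so its long side lies along the mat's.

```bash
python3 -m creep '[{"x":0.015,"y":-0.009,"z":0,"ax":0,"ay":0,"az":0},{"x":0.028,"y":-0.0165,"z":0,"ax":0,"ay":0,"az":0},{"x":0.028,"y":-0.0165,"z":0,"ax":0,"ay":0,"az":0},{"x":0.028,"y":-0.0165,"z":0,"ax":0,"ay":0,"az":0},{"x":0.028,"y":-0.0165,"z":0,"ax":0,"ay":0,"az":0},{"x":0.028,"y":-0.0165,"z":0,"ax":0,"ay":0,"az":0},{"x":0.028,"y":-0.0165,"z":0,"ax":0,"ay":0,"az":0},{"x":0.028,"y":-0.0165,"z":0,"ax":0,"ay":0,"az":0},{"x":0.028,"y":-0.0165,"z":0,"ax":0,"ay":0,"az":0},{"x":0.028,"y":-0.0165,"z":0,"ax":0,"ay":0,"az":0},{"x":0.028,"y":-0.0165,"z":0,"ax":0,"ay":0,"az":0},{"x":0.028,"y":-0.0165,"z":0,"ax":0,"ay":0,"az":0}]' >/dev/null; python3 -m creep '[{"x":0,"y":0,"z":0,"ax":0,"ay":0,"az":-0.06},{"x":0,"y":0,"z":0,"ax":0,"ay":0,"az":-0.12},{"x":0,"y":0,"z":0,"ax":0,"ay":0,"az":-0.12},{"x":0,"y":0,"z":0,"ax":0,"ay":0,"az":-0.12},{"x":0,"y":0,"z":0,"ax":0,"ay":0,"az":-0.12},{"x":0,"y":0,"z":0,"ax":0,"ay":0,"az":-0.12},{"x":0,"y":0,"z":0,"ax":0,"ay":0,"az":-0.12},{"x":0,"y":0,"z":0,"ax":0,"ay":0,"az":-0.12},{"x":0,"y":0,"z":0,"ax":0,"ay":0,"az":-0.12},{"x":0,"y":0,"z":0,"ax":0,"ay":0,"az":-0.12},{"x":0,"y":0,"z":0,"ax":0,"ay":0,"az":-0.12},{"x":0,"y":0,"z":0,"ax":0,"ay":0,"az":-0.12}]' >/dev/null;  python3 -m creep '[{"x":0,"y":0,"z":0,"ax":0,"ay":0,"az":-0.12},{"x":0,"y":0,"z":0,"ax":0,"ay":0,"az":-0.12},{"x":0,"y":0,"z":0,"ax":0,"ay":0,"az":-0.095},{"x":0,"y":0,"z":0,"ax":0,"ay":0,"az":0},{"x":0,"y":0,"z":0,"ax":0,"ay":0,"az":0}]'; python3 -c "
from h import *
go(.503,.362,.059,174)"
```

```text
clock: 11.5
position: [0.5028, 0.3566, 0.381]
eef_rot: [0.02, -3.138, 0.002]
force: [-0.2, -0.9, -5.6]
gripper_width: 0.0154
finger_force: 40.0
az 0.1175 shift x 0.0004 y 0.0053 z 0.1400 tilt [ 0.0038 -0.0015 -1.    ] q6 -1.15 clk 11.5 grip 0.0154 [-0.2 -0.9 -5.6]
```

```bash
python3 -m creep '[{"x":0,"y":0.005,"z":0,"ax":0,"ay":0,"az":0.1175},{"x":0,"y":0,"z":0.02,"ax":0,"ay":0,"az":0},{"x":0,"y":0,"z":0.03,"ax":0,"ay":0,"az":0},{"x":0,"y":0,"z":0.03,"ax":0,"ay":0,"az":0},{"x":0,"y":0,"z":0.02,"ax":0,"ay":0,"az":0},{"x":0,"y":0,"z":0.015,"ax":0,"ay":0,"az":0},{"x":0,"y":0,"z":0.01,"ax":0,"ay":0,"az":0},{"x":0,"y":0,"z":0.005,"ax":0,"ay":0,"az":0},{"x":0,"y":0,"z":0.003,"ax":0,"ay":0,"az":0},{"x":0,"y":0,"z":0,"ax":0,"ay":0,"az":0},{"x":0,"y":0,"z":0,"ax":0,"ay":0,"az":0}]'; python3 -c "
from h import *
go(.503,.362,.059,174)"
```

```text
clock: 12.42
position: [0.5041, 0.3618, 0.2506]
eef_rot: [0.161, 3.136, 0.001]
force: [0.4, -0.6, -4.9]
gripper_width: 0.0151
finger_force: 40.0
az 0.0019 shift x 0.0011 y 0.0001 z 0.0096 tilt [-1.4e-03  9.0e-04 -1.0e+00] q6 -1.03 clk 12.4 grip 0.0151 [ 0.4 -0.6 -4.9]
```

```bash
python3 -m creep '[{"x":0,"y":0,"z":0.004,"ax":0,"ay":0,"az":0},{"x":0,"y":0,"z":0.003,"ax":0,"ay":0,"az":0},{"x":0,"y":0,"z":0.002,"ax":0,"ay":0,"az":0},{"x":0,"y":0,"z":0.001,"ax":0,"ay":0,"az":0},{"x":0,"y":0,"z":0,"ax":0,"ay":0,"az":0},{"x":0,"y":0,"z":0,"ax":0,"ay":0,"az":0}]'
```

```text
clock: 12.92
position: [0.5038, 0.3616, 0.241]
eef_rot: [0.161, 3.137, 0.0]
force: [-2.6, -2.1, 5.5]
gripper_width: 0.0154
finger_force: 40.0
```

```bash
python3 -m creep '[{"x":0,"y":0,"z":0,"ax":0,"ay":0,"az":0},{"x":0,"y":0,"z":0,"ax":0,"ay":0,"az":0},{"x":0,"y":0,"z":0,"ax":0,"ay":0,"az":0},{"x":0,"y":0,"z":0,"ax":0,"ay":0,"az":0},{"x":0,"y":0,"z":-0.02,"ax":0,"ay":0,"az":0},{"x":0,"y":0,"z":-0.04,"ax":0,"ay":0,"az":0},{"x":0,"y":0,"z":-0.04,"ax":0,"ay":0,"az":0},{"x":0,"y":0,"z":-0.04,"ax":0,"ay":0,"az":0},{"x":0,"y":0,"z":0,"ax":0,"ay":0,"az":0},{"x":0,"y":0,"z":0,"ax":0,"ay":0,"az":0}]' 0.5 8
python3 - <<'E'
from h import *
t=bot.get_image('top');s=bot.get_image('side')
cv2.imwrite('pics/t3.png',t[:,:,::-1]);crop(t,380,180,500,300,5,'pics/j3.png');crop(t,150,120,480,300,2.4,'pics/t3c.png');crop(s,220,50,400,370,1.8,'pics/s3c.png')
go(.4771,-.262,.13,180)
E
```

```text
clock: 13.75
position: [0.5044, 0.362, 0.3829]
eef_rot: [0.16, 3.131, 0.006]
force: [-0.9, -0.2, 0.1]
gripper_width: 0.0435
finger_force: 0.0
az -0.1024 shift x 0.0261 y -0.6234 z 0.0670 tilt [ 1.4e-03 -8.0e-04 -1.0e+00] q6 -1.03 clk 13.8 grip 0.0434 [-0.1  0.3 -1.1]
```

View pics/t3c.png

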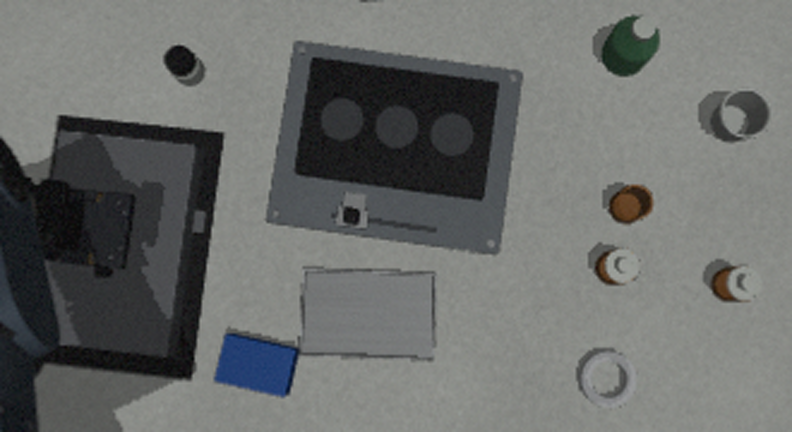

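Run:
```python
from h import *
t=cv2.imread('pics/t3.png')[:,:,::-1]
q=lambda x,y:(150+(x+.5)/2.4-.5,120+(y+.5)/2.4-.5)
for p in((342,118),(397,126),(452,134)):print('ring',plane('top',q(*p),.04).round(4))
h=cv2.cvtColor(np.ascontiguousarray(t),cv2.COLOR_RGB2HSV)
print(t[228:233,395:422].min(2))
for k,(x,y) in dict(A=(404,230),B=(452,237),O=(412,204)).items():
    w=np.zeros(t.shape[:2],bool);w[y-12:y+13,x-14:x+17]=1
    a=blobs(w&(h[...,1]>90)&(h[...,0]<20),8);b=blobs(w&(t.min(2)>165),8)
    print(k,'amber',a,'white',b)
    for c,s in b: print('  disc@.07',plane('top',c,.07).round(4),'box',plane('top',(s[0]+s[2]/2-.5,s[1]+s[3]/2-.5),.07).round(4))
# corners of amber rim for open jar
```

```text
ring [0.662  0.0795 0.04  ]
ring [0.6521 0.01   0.04  ]
ring [ 0.6422 -0.0594  0.04  ]
[[ 89  92  93  70  16  18  41  80 146 146 146  89  76 117 147 146 147 148
  149 147 146 108 136 135 131 133 131]
 [ 85  87  85  33  19  31  49 112 148 148 145  80  80 147 147 147 145 146
  137 145 143 136 137 136 128 131 134]
 [ 89  89  85  35  18  37  44 107 148 148 147  76 103 149 148 149 149 147
  144 147 144 139 132 131 129 133 135]
 [101  95  87  15  21  38  40  96 150 149 147  89  92 146 149 150 150 149
  148 146 146 136 130 133 130 134 132]
 [138 131  87  23  17  36  41  91 152 152 151 146  86 118 146 149 150 151
  146 148 148 132 133 132 130 134 134]]
A amber [([400.8, 231.5], [398, 225, 8, 13, 44])] white []
B amber [([450.3, 238.2], [447, 232, 9, 13, 71])] white []
O amber [([412.6, 204.5], [404, 197, 18, 16, 212])] white []
```

View pics/j3.png

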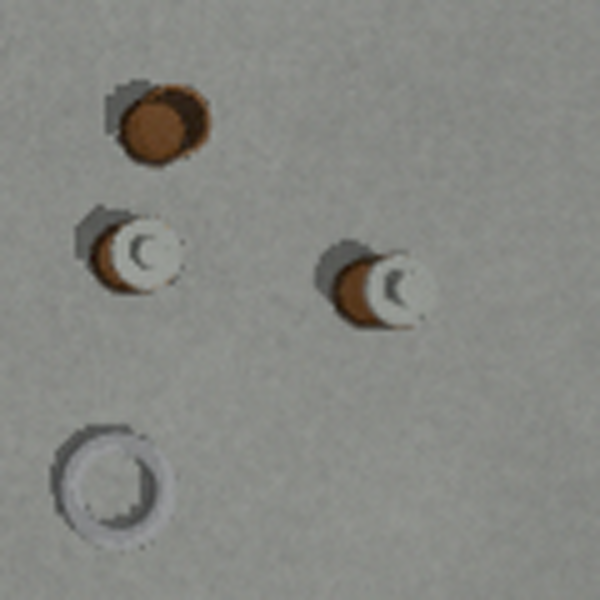

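Lid A's disc is centred at crop (147,255), lid B's at (401,289), and the open jar's rim at (174,122), at scale 5.

Run:
```python
from h import *
q=lambda x,y:(380+(x+.5)/5-.5,180+(y+.5)/5-.5)
for n,p,z in(('A',(147.5,255),.07),('B',(401,289),.07),('O',(174,122),.065),('Obase',(155,129),.004),('tape',(112,490),.025)):print(n,plane('top',q(*p),z).round(4))
go(.4771,-.263,.13,180)
```

```text
A [ 0.476  -0.2651  0.07  ]
B [ 0.4572 -0.4114  0.07  ]
O [ 0.5543 -0.2829  0.065 ]
Obase [ 0.5567 -0.2837  0.004 ]
tape [ 0.3387 -0.2505  0.025 ]
az -0.1024 shift x 0.0261 y -0.6244 z 0.0670 tilt [ 1.4e-03 -8.0e-04 -1.0e+00] q6 -1.03 clk 13.8 grip 0.0434 [-0.1  0.3 -1.1]
```

```bash
python3 -m creep '[{"x":0,"y":0,"z":0,"ax":0,"ay":0,"az":-0.1024},{"x":0.002,"y":-0.02,"z":0,"ax":0,"ay":0,"az":0},{"x":0.002,"y":-0.037,"z":0,"ax":0,"ay":0,"az":0},{"x":0.002,"y":-0.037,"z":0,"ax":0,"ay":0,"az":0},{"x":0.002,"y":-0.037,"z":0,"ax":0,"ay":0,"az":0},{"x":0.002,"y":-0.037,"z":0,"ax":0,"ay":0,"az":0},{"x":0.002,"y":-0.037,"z":0,"ax":0,"ay":0,"az":0},{"x":0.002,"y":-0.037,"z":0,"ax":0,"ay":0,"az":0},{"x":0.002,"y":-0.037,"z":0,"ax":0,"ay":0,"az":0},{"x":0.002,"y":-0.037,"z":0,"ax":0,"ay":0,"az":0},{"x":0.002,"y":-0.037,"z":0,"ax":0,"ay":0,"az":0},{"x":0.002,"y":-0.037,"z":0,"ax":0,"ay":0,"az":0}]' >/dev/null; python3 -m creep '[{"x":0.002,"y":-0.037,"z":0,"ax":0,"ay":0,"az":0},{"x":0.002,"y":-0.037,"z":0,"ax":0,"ay":0,"az":0},{"x":0.002,"y":-0.037,"z":0,"ax":0,"ay":0,"az":0},{"x":0,"y":-0.037,"z":0,"ax":0,"ay":0,"az":0},{"x":0,"y":-0.037,"z":0,"ax":0,"ay":0,"az":0},{"x":0,"y":-0.037,"z":0,"ax":0,"ay":0,"az":0},{"x":0,"y":-0.016,"z":0,"ax":0,"ay":0,"az":0},{"x":0,"y":0,"z":0,"ax":0,"ay":0,"az":0},{"x":0,"y":0,"z":0,"ax":0,"ay":0,"az":0}]'; python3 -c "
from h import *
go(.4765,-.2645,.075,180)"
```

```text
clock: 15.6
position: [0.4751, -0.2665, 0.3779]
eef_rot: [-0.003, -3.138, -0.006]
force: [-1.7, 1.4, -0.2]
gripper_width: 0.0437
finger_force: 0.0
az -0.0021 shift x -0.0014 y 0.0020 z 0.1209 tilt [ 0.0032  0.0036 -1.    ] q6 -2.29 clk 15.6 grip 0.0437 [-1.7  1.4 -0.2]
```

```bash
python3 -m creep '[{"x":-0.0014,"y":0.002,"z":0.02,"ax":0,"ay":0,"az":0},{"x":0,"y":0,"z":0.03,"ax":0,"ay":0,"az":0},{"x":0,"y":0,"z":0.03,"ax":0,"ay":0,"az":0},{"x":0,"y":0,"z":0.02,"ax":0,"ay":0,"az":0},{"x":0,"y":0,"z":0.01,"ax":0,"ay":0,"az":0},{"x":0,"y":0,"z":0.006,"ax":0,"ay":0,"az":0},{"x":0,"y":0,"z":0.005,"ax":0,"ay":0,"az":0},{"x":0,"y":0,"z":0,"ax":0,"ay":0,"az":0},{"x":0,"y":0,"z":0,"ax":0,"ay":0,"az":0}]';python3 -c "
from h import *
go(.4765,-.2645,.075,180)
s=bot.get_image('side');crop(s,270,210,400,310,5,'pics/s4.png')"
```

```text
clock: 16.35
position: [0.4774, -0.2643, 0.2595]
eef_rot: [-0.001, 3.141, -0.001]
force: [-0.7, -0.2, 0.3]
gripper_width: 0.0436
finger_force: 0.0
az 0.0004 shift x 0.0009 y -0.0002 z 0.0025 tilt [-1.1e-03 -8.0e-04 -1.0e+00] q6 -2.28 clk 16.4 grip 0.0436 [-0.7 -0.2  0.3]
```

View pics/s4.png

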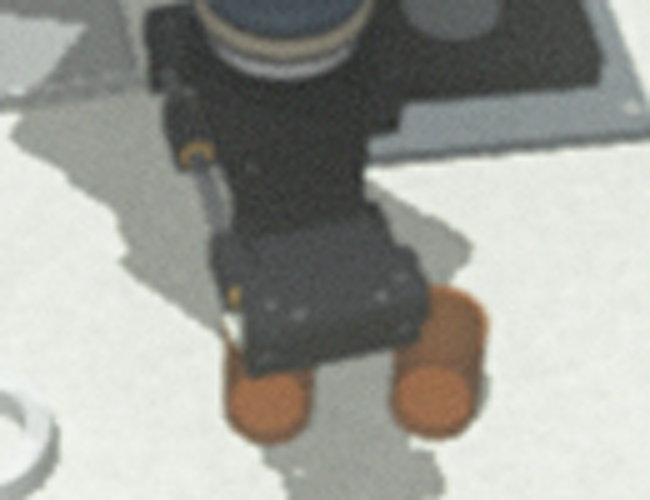

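The gripper hides the lid in this view, so it doesn't confirm the alignment. I'll lower 2 mm and close.

```bash
python3 -m creep '[{"x":0.0005,"y":0,"z":0.002,"ax":0,"ay":0,"az":0},{"x":0,"y":0,"z":0,"ax":0,"ay":0,"az":0},{"x":0,"y":0,"z":0,"ax":0,"ay":0,"az":0},{"x":0,"y":0,"z":0,"ax":0,"ay":0,"az":0},{"x":0,"y":0,"z":0,"ax":0,"ay":0,"az":0},{"x":0,"y":0,"z":0,"ax":0,"ay":0,"az":0},{"x":0,"y":0,"z":0,"ax":0,"ay":0,"az":0},{"x":0,"y":0,"z":0,"ax":0,"ay":0,"az":0}]' 0.1 8; python3 -m creep '[{"x":0,"y":0,"z":-0.005,"ax":0,"ay":0,"az":0},{"x":0,"y":0,"z":-0.01,"ax":0,"ay":0,"az":0},{"x":0,"y":0,"z":-0.02,"ax":0,"ay":0,"az":0},{"x":0,"y":0,"z":-0.03,"ax":0,"ay":0,"az":0},{"x":0,"y":0,"z":-0.03,"ax":0,"ay":0,"az":0},{"x":0,"y":0,"z":-0.02,"ax":0,"ay":0,"az":0},{"x":0,"y":0,"z":0,"ax":0,"ay":0,"az":0},{"x":0,"y":0,"z":0,"ax":0,"ay":0,"az":0}]'; python3 -c "
from h import *
go(.415,.09,.1,180)"
```

```text
clock: 17.07
position: [0.4766, -0.2645, 0.2569]
eef_rot: [0.0, 3.141, -0.0]
force: [-0.5, -0.8, 2.2]
gripper_width: 0.0174
finger_force: 8.0
clock: 17.73
position: [0.4766, -0.2644, 0.3735]
eef_rot: [0.0, 3.139, -0.004]
force: [-0.5, 0.3, -0.4]
gripper_width: 0.0178
finger_force: 8.0
az -0.0001 shift x 0.0616 y 0.3544 z 0.0915 tilt [-0.0028 -0.0024 -1.    ] q6 -2.28 clk 17.7 grip 0.0178 [-0.5  0.3 -0.4]
```

```bash
python3 -m creep '[{"x":0.004,"y":0.02,"z":0,"ax":0,"ay":0,"az":0},{"x":0.006,"y":0.037,"z":0,"ax":0,"ay":0,"az":0},{"x":0.006,"y":0.037,"z":0,"ax":0,"ay":0,"az":0},{"x":0.006,"y":0.037,"z":0,"ax":0,"ay":0,"az":0},{"x":0.006,"y":0.037,"z":0,"ax":0,"ay":0,"az":0},{"x":0.006,"y":0.037,"z":0,"ax":0,"ay":0,"az":0},{"x":0.006,"y":0.037,"z":0,"ax":0,"ay":0,"az":0},{"x":0.006,"y":0.037,"z":0,"ax":0,"ay":0,"az":0},{"x":0.006,"y":0.037,"z":0,"ax":0,"ay":0,"az":0},{"x":0.006,"y":0.028,"z":0,"ax":0,"ay":0,"az":0},{"x":0.004,"y":0.01,"z":0,"ax":0,"ay":0,"az":0},{"x":0,"y":0,"z":0,"ax":0,"ay":0,"az":0}]';python3 -m creep '[{"x":0,"y":0,"z":0.02,"ax":0,"ay":0,"az":0},{"x":0,"y":0,"z":0.035,"ax":0,"ay":0,"az":0},{"x":0,"y":0,"z":0.035,"ax":0,"ay":0,"az":0},{"x":0,"y":0,"z":0.03,"ax":0,"ay":0,"az":0},{"x":0,"y":0,"z":0.02,"ax":0,"ay":0,"az":0},{"x":0,"y":0,"z":0.01,"ax":0,"ay":0,"az":0},{"x":0,"y":0,"z":0,"ax":0,"ay":0,"az":0},{"x":0,"y":0,"z":0,"ax":0,"ay":0,"az":0}]' ; python3 -c "
from h import *
go(.415,.09,.021,180)"
```

```text
clock: 18.73
position: [0.4128, 0.0914, 0.3707]
eef_rot: [0.006, -3.137, -0.0]
force: [-0.2, -0.1, -0.6]
gripper_width: 0.0169
finger_force: 8.0
clock: 19.4
position: [0.415, 0.0884, 0.2209]
eef_rot: [-0.003, -3.14, 0.0]
force: [0.0, -0.4, -0.0]
gripper_width: 0.0169
finger_force: 8.0
az -0.0016 shift x -0.0000 y 0.0016 z 0.0179 tilt [ 2.e-03 -1.e-04 -1.e+00] q6 -1.62 clk 19.4 grip 0.0169 [ 0.  -0.4 -0. ]
```

```bash
python3 -m creep '[{"x":0,"y":0.001,"z":0.008,"ax":0,"ay":0,"az":0},{"x":0,"y":0,"z":0.006,"ax":0,"ay":0,"az":0},{"x":0,"y":0,"z":0.004,"ax":0,"ay":0,"az":0},{"x":0,"y":0,"z":0.002,"ax":0,"ay":0,"az":0},{"x":0,"y":0,"z":0,"ax":0,"ay":0,"az":0},{"x":0,"y":0,"z":0,"ax":0,"ay":0,"az":0}]';python3 -m creep '[{"x":0,"y":0,"z":0,"ax":0,"ay":0,"az":0},{"x":0,"y":0,"z":0,"ax":0,"ay":0,"az":0},{"x":0,"y":0,"z":0,"ax":0,"ay":0,"az":0},{"x":0,"y":0,"z":0,"ax":0,"ay":0,"az":0},{"x":0,"y":0,"z":-0.02,"ax":0,"ay":0,"az":0},{"x":0,"y":0,"z":-0.04,"ax":0,"ay":0,"az":0},{"x":0,"y":0,"z":-0.04,"ax":0,"ay":0,"az":0},{"x":0,"y":0,"z":-0.04,"ax":0,"ay":0,"az":0},{"x":0,"y":0,"z":-0.02,"ax":0,"ay":0,"az":0},{"x":0,"y":0,"z":0,"ax":0,"ay":0,"az":0},{"x":0,"y":0,"z":0,"ax":0,"ay":0,"az":0}]' 0.5 8
python3 - <<'E'
from h import *
t=bot.get_image('top');cv2.imwrite('pics/t5.png',t[:,:,::-1]);a=t[180:300,380:500];b=t[120:300,150:380]
crop(t,150,120,490,300,2.35,'pics/t5c.png');crop(t,380,180,500,300,5,'pics/j5.png')
o=cv2.imread('pics/t3.png')[:,:,::-1];d=np.abs(t.astype(int)-o).max(2)>35;d[:,:380]=0
print(blobs(d[:300],10))
go(.4572,-.4114,.075,180)
E
```

```text
clock: 19.9
position: [0.4146, 0.0906, 0.2019]
eef_rot: [-0.0, 3.141, -0.0]
force: [0.0, 0.5, -0.3]
gripper_width: 0.0176
finger_force: 8.0
clock: 20.82
position: [0.4145, 0.0906, 0.3628]
eef_rot: [0.0, 3.138, -0.0]
force: [-0.7, 0.1, -0.4]
gripper_width: 0.0436
finger_force: 0.0
[([408.9, 230.2], [402, 223, 15, 15, 166])]
az -0.0001 shift x -0.0431 y -0.5020 z 0.1046 tilt [ 1.e-04  0.e+00 -1.e+00] q6 -1.62 clk 20.9 grip 0.0436 [-0.5 -0.3 -0.1]
```

View pics/t5c.png

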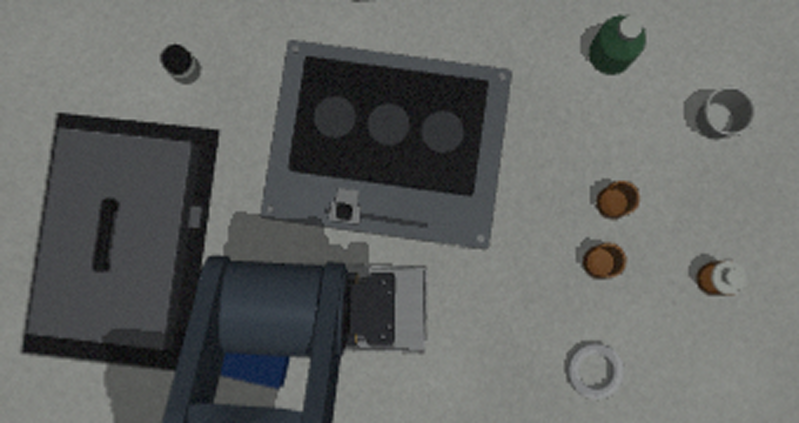

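Lid A is off its jar and in the tray, and the other jars haven't moved. Lid B is next.

```bash
python3 -m creep '[{"x":-0.002,"y":-0.02,"z":0,"ax":0,"ay":0,"az":0},{"x":-0.0035,"y":-0.038,"z":0,"ax":0,"ay":0,"az":0},{"x":-0.0035,"y":-0.038,"z":0,"ax":0,"ay":0,"az":0},{"x":-0.0035,"y":-0.038,"z":0,"ax":0,"ay":0,"az":0},{"x":-0.0035,"y":-0.038,"z":0,"ax":0,"ay":0,"az":0},{"x":-0.0035,"y":-0.038,"z":0,"ax":0,"ay":0,"az":0},{"x":-0.0035,"y":-0.038,"z":0,"ax":0,"ay":0,"az":0},{"x":-0.0035,"y":-0.038,"z":0,"ax":0,"ay":0,"az":0},{"x":-0.0035,"y":-0.038,"z":0,"ax":0,"ay":0,"az":0},{"x":-0.0035,"y":-0.038,"z":0,"ax":0,"ay":0,"az":0},{"x":-0.0035,"y":-0.038,"z":0,"ax":0,"ay":0,"az":0},{"x":-0.0035,"y":-0.038,"z":0,"ax":0,"ay":0,"az":0}]'>/dev/null; python3 -m creep '[{"x":-0.0025,"y":-0.038,"z":0,"ax":0,"ay":0,"az":0},{"x":0,"y":-0.026,"z":0,"ax":0,"ay":0,"az":0},{"x":0,"y":0,"z":0,"ax":0,"ay":0,"az":0},{"x":0,"y":0,"z":0.02,"ax":0,"ay":0,"az":0},{"x":0,"y":0,"z":0.03,"ax":0,"ay":0,"az":0},{"x":0,"y":0,"z":0.02,"ax":0,"ay":0,"az":0},{"x":0,"y":0,"z":0.01,"ax":0,"ay":0,"az":0},{"x":0,"y":0,"z":0,"ax":0,"ay":0,"az":0},{"x":0,"y":0,"z":0,"ax":0,"ay":0,"az":0}]'; python3 -c "
from h import *
go(.4572,-.4114,.0755,180)
print(plane('top',(194.8,219.7),.083))"
```

```text
clock: 22.62
position: [0.4575, -0.4109, 0.2803]
eef_rot: [0.0, -3.14, -0.004]
force: [-0.2, -0.4, 0.7]
gripper_width: 0.0437
finger_force: 0.0
az 0.0002 shift x 0.0003 y -0.0005 z 0.0228 tilt [ 0.0019  0.0026 -1.    ] q6 -2.48 clk 22.6 grip 0.0437 [-0.2 -0.4  0.7]
[0.50252384 0.35658723 0.083     ]
```

```bash
python3 -m creep '[{"x":0,"y":0,"z":0.01,"ax":0,"ay":0,"az":0},{"x":0,"y":0,"z":0.008,"ax":0,"ay":0,"az":0},{"x":0,"y":0,"z":0.005,"ax":0,"ay":0,"az":0},{"x":0,"y":0,"z":0,"ax":0,"ay":0,"az":0},{"x":0,"y":0,"z":0,"ax":0,"ay":0,"az":0}]'; python3 -m creep '[{"x":0,"y":0,"z":0,"ax":0,"ay":0,"az":0},{"x":0,"y":0,"z":0,"ax":0,"ay":0,"az":0},{"x":0,"y":0,"z":0,"ax":0,"ay":0,"az":0},{"x":0,"y":0,"z":0,"ax":0,"ay":0,"az":0},{"x":0,"y":0,"z":0,"ax":0,"ay":0,"az":0},{"x":0,"y":0,"z":0,"ax":0,"ay":0,"az":0},{"x":0,"y":0,"z":0,"ax":0,"ay":0,"az":0},{"x":0,"y":0,"z":0,"ax":0,"ay":0,"az":0}]' 0.1 8; python3 -m creep '[{"x":0,"y":0,"z":-0.005,"ax":0,"ay":0,"az":0},{"x":0,"y":0,"z":-0.01,"ax":0,"ay":0,"az":0},{"x":0,"y":0,"z":-0.02,"ax":0,"ay":0,"az":0},{"x":0,"y":0,"z":-0.03,"ax":0,"ay":0,"az":0},{"x":0,"y":0,"z":-0.03,"ax":0,"ay":0,"az":0},{"x":0,"y":0,"z":-0.02,"ax":0,"ay":0,"az":0},{"x":0,"y":0,"z":0,"ax":0,"ay":0,"az":0},{"x":0,"y":0,"z":0,"ax":0,"ay":0,"az":0}]'; python3 -c "
from h import *
go(.417,.005,.021,180)"
```

```text
clock: 23.03
position: [0.4575, -0.4113, 0.2587]
eef_rot: [-0.0, -3.141, -0.0]
force: [-1.4, -0.9, -0.2]
gripper_width: 0.0436
finger_force: 0.0
clock: 23.7
position: [0.4576, -0.4115, 0.259]
eef_rot: [0.0, 3.141, -0.0]
force: [0.3, -0.0, 1.7]
gripper_width: 0.0173
finger_force: 8.0
clock: 24.37
position: [0.4577, -0.4115, 0.3759]
eef_rot: [0.0, 3.139, -0.005]
force: [-0.2, 0.5, -0.4]
gripper_width: 0.0177
finger_force: 8.0
az -0.0000 shift x 0.0407 y 0.4165 z 0.1729 tilt [-0.0025 -0.0032 -1.    ] q6 -2.48 clk 24.4 grip 0.0177 [-0.2  0.5 -0.4]
```

```bash
python3 -m creep '[{"x":0.002,"y":0.02,"z":0,"ax":0,"ay":0,"az":0},{"x":0.0035,"y":0.037,"z":0,"ax":0,"ay":0,"az":0},{"x":0.0035,"y":0.037,"z":0,"ax":0,"ay":0,"az":0},{"x":0.0035,"y":0.037,"z":0,"ax":0,"ay":0,"az":0},{"x":0.0035,"y":0.037,"z":0,"ax":0,"ay":0,"az":0},{"x":0.0035,"y":0.037,"z":0,"ax":0,"ay":0,"az":0},{"x":0.0035,"y":0.037,"z":0,"ax":0,"ay":0,"az":0},{"x":0.0035,"y":0.037,"z":0,"ax":0,"ay":0,"az":0},{"x":0.0035,"y":0.037,"z":0,"ax":0,"ay":0,"az":0},{"x":0.0035,"y":0.037,"z":0,"ax":0,"ay":0,"az":0},{"x":0.0035,"y":0.037,"z":0,"ax":0,"ay":0,"az":0},{"x":0.0035,"y":0.0265,"z":0,"ax":0,"ay":0,"az":0}]'>/dev/null;python3 -m creep '[{"x":0,"y":0,"z":0,"ax":0,"ay":0,"az":0},{"x":0,"y":0,"z":0.02,"ax":0,"ay":0,"az":0},{"x":0,"y":0,"z":0.035,"ax":0,"ay":0,"az":0},{"x":0,"y":0,"z":0.035,"ax":0,"ay":0,"az":0},{"x":0,"y":0,"z":0.03,"ax":0,"ay":0,"az":0},{"x":0,"y":0,"z":0.02,"ax":0,"ay":0,"az":0},{"x":0,"y":0,"z":0.01,"ax":0,"ay":0,"az":0},{"x":0,"y":0,"z":0,"ax":0,"ay":0,"az":0},{"x":0,"y":0,"z":0,"ax":0,"ay":0,"az":0}]' ; python3 -c "
from h import *
go(.417,.005,.022,180)"
```

```text
clock: 26.12
position: [0.4168, 0.0047, 0.2228]
eef_rot: [-0.001, -3.139, -0.001]
force: [0.4, 1.1, -0.2]
gripper_width: 0.0172
finger_force: 8.0
az -0.0006 shift x -0.0002 y 0.0003 z 0.0188 tilt [ 2.9e-03  7.0e-04 -1.0e+00] q6 -1.83 clk 26.1 grip 0.0172 [ 0.4  1.1 -0.2]
```

```bash
python3 -m creep '[{"x":0,"y":0,"z":0.008,"ax":0,"ay":0,"az":0},{"x":0,"y":0,"z":0.006,"ax":0,"ay":0,"az":0},{"x":0,"y":0,"z":0.003,"ax":0,"ay":0,"az":0},{"x":0,"y":0,"z":0.001,"ax":0,"ay":0,"az":0},{"x":0,"y":0,"z":0,"ax":0,"ay":0,"az":0},{"x":0,"y":0,"z":0,"ax":0,"ay":0,"az":0}]';python3 -m creep '[{"x":0,"y":0,"z":0,"ax":0,"ay":0,"az":0},{"x":0,"y":0,"z":0,"ax":0,"ay":0,"az":0},{"x":0,"y":0,"z":0,"ax":0,"ay":0,"az":0},{"x":0,"y":0,"z":0,"ax":0,"ay":0,"az":0},{"x":0,"y":0,"z":-0.02,"ax":0,"ay":0,"az":0},{"x":0,"y":0,"z":-0.04,"ax":0,"ay":0,"az":0},{"x":0,"y":0,"z":-0.04,"ax":0,"ay":0,"az":0},{"x":0,"y":0,"z":-0.04,"ax":0,"ay":0,"az":0},{"x":0,"y":0,"z":-0.02,"ax":0,"ay":0,"az":0}]' 0.45 8 >/dev/null
python3 -m creep '[{"x":0,"y":0,"z":0,"ax":0,"ay":0,"az":0},{"x":0,"y":0,"z":0,"ax":0,"ay":0,"az":0}]' 0.75 5
python3 - <<'E'
from h import *
t=bot.get_image('top');cv2.imwrite('pics/t6.png',t[:,:,::-1]);s=bot.get_image('side');cv2.imwrite('pics/s6.png',s[:,:,::-1])
crop(s,200,150,400,370,2.6,'pics/s6c.png')
o=cv2.imread('pics/t5.png')[:,:,::-1];d=np.abs(t.astype(int)-o).max(2)>35;d[:,:380]=0
print(blobs(d[:300],10))
h=cv2.cvtColor(np.ascontiguousarray(t),cv2.COLOR_RGB2HSV);m=(h[...,1]>90)&(h[...,0]<20);m[:,:380]=0;m[:,500:]=0;m[:150]=0;m[300:]=0
for c,b in blobs(m,40):print(c,b)
go(.555,-.2833,.1,180)
E
```

```text
clock: 26.62
position: [0.4171, 0.0051, 0.2059]
eef_rot: [-0.0, 3.141, -0.0]
force: [0.4, -0.0, -0.2]
gripper_width: 0.0173
finger_force: 8.0
clock: 27.53
position: [0.417, 0.0052, 0.3668]
eef_rot: [-0.0, 3.138, -0.001]
force: [0.2, -0.0, 0.2]
gripper_width: 0.046
finger_force: 0.0
[([459.7, 237.5], [453, 231, 15, 14, 165])]
[412.6, 204.5] [404, 197, 18, 16, 212]
[407.0, 230.6] [398, 224, 18, 14, 207]
[456.4, 237.7] [447, 231, 20, 14, 232]
az -0.0001 shift x -0.1386 y -0.2885 z 0.0828 tilt [ 2.4e-03  6.0e-04 -1.0e+00] q6 -1.83 clk 27.6 grip 0.0534 [ 0.4 -0.1  0.1]
```

View pics/s6c.png

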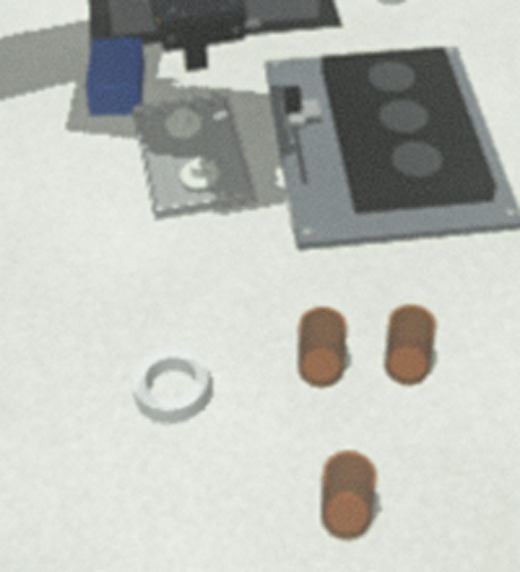

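Both lids are in the tray at crop (183,122) and (199,174). The three jars stand open. I'll measure their rims from both views.

Run:
```python
from h import *
q=lambda x,y:(200+(x+.5)/2.6-.5,150+(y+.5)/2.6-.5)
for n,a,b in(('O',(414.2,204.2),(412,324)),('A',(408.3,230.7),(323,327)),('B',(459.3,237.4),(350,470))):
    p,e=tri(a,q(*b));print(n,p.round(4),e.round(4),plane('top',a,.065).round(4))
for n,b in(('O',(408,364)),('A',(321,366)),('B',(347,513))):print(n,'foot side',plane('side',q(*b),.0).round(4))
```

```text
O [ 0.5549 -0.2831  0.062 ] 0.0017 [ 0.5537 -0.2823  0.065 ]
A [ 0.477  -0.2647  0.0605] 0.0018 [ 0.4759 -0.2637  0.065 ]
B [ 0.4577 -0.4108  0.0676] 0.0008 [ 0.4574 -0.4115  0.065 ]
O foot side [ 0.5572 -0.2817  0.    ]
A foot side [ 0.478 -0.263  0.   ]
B foot side [ 0.4585 -0.4098  0.    ]
```

```bash
python3 -m creep '[{"x":-0.01,"y":-0.02,"z":0,"ax":0,"ay":0,"az":0},{"x":-0.016,"y":-0.033,"z":0,"ax":0,"ay":0,"az":0},{"x":-0.016,"y":-0.033,"z":0,"ax":0,"ay":0,"az":0},{"x":-0.016,"y":-0.033,"z":0,"ax":0,"ay":0,"az":0},{"x":-0.016,"y":-0.033,"z":0,"ax":0,"ay":0,"az":0},{"x":-0.016,"y":-0.033,"z":0,"ax":0,"ay":0,"az":0},{"x":-0.016,"y":-0.033,"z":0,"ax":0,"ay":0,"az":0},{"x":-0.016,"y":-0.033,"z":0,"ax":0,"ay":0,"az":0},{"x":-0.016,"y":-0.033,"z":0,"ax":0,"ay":0,"az":0},{"x":0,"y":-0.004,"z":0,"ax":0,"ay":0,"az":0},{"x":0,"y":0,"z":0,"ax":0,"ay":0,"az":0},{"x":0,"y":0,"z":0,"ax":0,"ay":0,"az":0}]' 0.75 6
python3 - <<'E'
from h import *
t=bot.get_image('side');o=cv2.imread('pics/s6.png')[:,:,::-1]
d=np.abs(t.astype(int)-o).max(2)>45;print(blobs(d[225:,300:],10))
go(.555,-.283,.022,180)
E
```

```text
clock: 28.63
position: [0.5542, -0.2825, 0.3629]
eef_rot: [-0.001, -3.137, -0.007]
force: [-0.4, 0.8, -0.6]
gripper_width: 0.065
finger_force: 0.0
[([31.0, 3.0], [28, 1, 7, 5, 10]), ([64.0, 34.3], [0, 0, 102, 83, 3571])]
az 0.0000 shift x -0.0008 y -0.0012 z 0.1595 tilt [ 0.0044  0.0038 -1.    ] q6 -2.22 clk 28.7 grip 0.0649 [ 0.   0.2 -0.8]
```

```bash
python3 -m creep '[{"x":-0.0008,"y":-0.0012,"z":0.02,"ax":0,"ay":0,"az":0},{"x":0,"y":0,"z":0.03,"ax":0,"ay":0,"az":0},{"x":0,"y":0,"z":0.02,"ax":0,"ay":0,"az":0},{"x":0,"y":0,"z":0.02,"ax":0,"ay":0,"az":0},{"x":0,"y":0,"z":0.02,"ax":0,"ay":0,"az":0},{"x":0,"y":0,"z":0.02,"ax":0,"ay":0,"az":0},{"x":0,"y":0,"z":0.02,"ax":0,"ay":0,"az":0},{"x":0,"y":0,"z":0.009,"ax":0,"ay":0,"az":0},{"x":0,"y":0,"z":0,"ax":0,"ay":0,"az":0},{"x":0,"y":0,"z":0,"ax":0,"ay":0,"az":0}]'; python3 -m creep '[{"x":0,"y":0,"z":0,"ax":0,"ay":0,"az":0},{"x":0,"y":0,"z":0,"ax":0,"ay":0,"az":0},{"x":0,"y":0,"z":0,"ax":0,"ay":0,"az":0},{"x":0,"y":0,"z":0,"ax":0,"ay":0,"az":0},{"x":0,"y":0,"z":0,"ax":0,"ay":0,"az":0},{"x":0,"y":0,"z":0,"ax":0,"ay":0,"az":0},{"x":0,"y":0,"z":0,"ax":0,"ay":0,"az":0}]' 0.42 6
```

```text
clock: 29.52
position: [0.5557, -0.2831, 0.2067]
eef_rot: [0.001, -3.14, -0.002]
force: [-0.0, -0.3, 0.7]
gripper_width: 0.0652
finger_force: 0.0
clock: 30.1
position: [0.5561, -0.2842, 0.2076]
eef_rot: [0.0, 3.141, -0.001]
force: [0.1, 1.0, 6.3]
gripper_width: 0.043
finger_force: 6.0
```

```bash
python3 -m creep '[{"x":0,"y":0,"z":-0.005,"ax":0,"ay":0,"az":0},{"x":0,"y":0,"z":-0.015,"ax":0,"ay":0,"az":0},{"x":0,"y":0,"z":-0.02,"ax":0,"ay":0,"az":0},{"x":0,"y":0,"z":-0.03,"ax":0,"ay":0,"az":0},{"x":0,"y":0,"z":-0.03,"ax":0,"ay":0,"az":0},{"x":0,"y":0,"z":-0.01,"ax":0,"ay":0,"az":0},{"x":0,"y":0,"z":0,"ax":0,"ay":0,"az":0},{"x":0,"y":0,"z":0,"ax":0,"ay":0,"az":0}]'; python3 -c "
from h import *
go(.663,.0875,.0665,180)"
```

```text
clock: 30.77
position: [0.5556, -0.284, 0.3164]
eef_rot: [-0.0, -3.141, -0.0]
force: [0.2, -0.0, -1.2]
gripper_width: 0.0425
finger_force: 6.0
az -0.0001 shift x -0.1074 y 0.3715 z 0.0679 tilt [ 3.e-04  1.e-04 -1.e+00] q6 -2.22 clk 30.8 grip 0.0425 [ 0.2 -0.  -1.2]
```

```bash
python3 -m creep '[{"x":-0.004,"y":0.014,"z":0,"ax":0,"ay":0,"az":0},{"x":-0.0094,"y":0.0325,"z":0,"ax":0,"ay":0,"az":0},{"x":-0.0094,"y":0.0325,"z":0,"ax":0,"ay":0,"az":0},{"x":-0.0094,"y":0.0325,"z":0,"ax":0,"ay":0,"az":0},{"x":-0.0094,"y":0.0325,"z":0,"ax":0,"ay":0,"az":0},{"x":-0.0094,"y":0.0325,"z":0,"ax":0,"ay":0,"az":0},{"x":-0.0094,"y":0.0325,"z":0,"ax":0,"ay":0,"az":0},{"x":-0.0094,"y":0.0325,"z":0,"ax":0,"ay":0,"az":0},{"x":-0.0094,"y":0.0325,"z":0,"ax":0,"ay":0,"az":0},{"x":-0.0094,"y":0.0325,"z":0,"ax":0,"ay":0,"az":0},{"x":-0.0094,"y":0.0325,"z":0,"ax":0,"ay":0,"az":0},{"x":-0.0094,"y":0.0325,"z":0,"ax":0,"ay":0,"az":0}]'>/dev/null;python3 -m creep '[{"x":0,"y":0,"z":0,"ax":0,"ay":0,"az":0},{"x":0,"y":0,"z":0.015,"ax":0,"ay":0,"az":0},{"x":0,"y":0,"z":0.02,"ax":0,"ay":0,"az":0},{"x":0,"y":0,"z":0.015,"ax":0,"ay":0,"az":0},{"x":0,"y":0,"z":0.005,"ax":0,"ay":0,"az":0},{"x":0,"y":0,"z":0,"ax":0,"ay":0,"az":0},{"x":0,"y":0,"z":0,"ax":0,"ay":0,"az":0}]'; python3 -c "
from h import *
go(.663,.0875,.0665,180)"
```

```text
clock: 32.35
position: [0.6629, 0.0876, 0.2606]
eef_rot: [-0.0, -3.139, -0.0]
force: [0.4, 0.8, 0.0]
gripper_width: 0.0429
finger_force: 6.0
az -0.0001 shift x -0.0001 y -0.0001 z 0.0121 tilt [ 2.3e-03  2.0e-04 -1.0e+00] q6 -1.61 clk 32.4 grip 0.0429 [0.4 0.8 0. ]
```

```bash
python3 -m creep '[{"x":0,"y":0,"z":0.006,"ax":0,"ay":0,"az":0},{"x":0,"y":0,"z":0.004,"ax":0,"ay":0,"az":0},{"x":0,"y":0,"z":0.002,"ax":0,"ay":0,"az":0},{"x":0,"y":0,"z":0,"ax":0,"ay":0,"az":0},{"x":0,"y":0,"z":0,"ax":0,"ay":0,"az":0}]'
```

```text
clock: 32.77
position: [0.6633, 0.0873, 0.2499]
eef_rot: [0.0, 3.141, 0.0]
force: [0.5, 0.3, -0.9]
gripper_width: 0.0428
finger_force: 6.0
```

```bash
python3 -m creep '[{"x":0,"y":0,"z":0.001,"ax":0,"ay":0,"az":0},{"x":0,"y":0,"z":0.001,"ax":0,"ay":0,"az":0},{"x":0,"y":0,"z":0,"ax":0,"ay":0,"az":0},{"x":0,"y":0,"z":0,"ax":0,"ay":0,"az":0}]'
```

```text
clock: 33.1
position: [0.6633, 0.0874, 0.2478]
eef_rot: [-0.0, -3.142, -0.0]
force: [-0.5, -0.6, 0.1]
gripper_width: 0.0431
finger_force: 6.0
```

```bash
python3 -m creep '[{"x":0,"y":0,"z":0.001,"ax":0,"ay":0,"az":0},{"x":0,"y":0,"z":0,"ax":0,"ay":0,"az":0},{"x":0,"y":0,"z":0,"ax":0,"ay":0,"az":0}]';python3 -m creep '[{"x":0,"y":0,"z":0.001,"ax":0,"ay":0,"az":0},{"x":0,"y":0,"z":0,"ax":0,"ay":0,"az":0},{"x":0,"y":0,"z":0,"ax":0,"ay":0,"az":0}]'
```

```text
clock: 33.35
position: [0.6633, 0.0874, 0.2476]
eef_rot: [-0.0, 3.141, -0.0]
force: [-2.2, -0.3, 3.9]
gripper_width: 0.0428
finger_force: 6.0
clock: 33.6
position: [0.6635, 0.0874, 0.247]
eef_rot: [-0.0, 3.14, -0.0]
force: [-1.2, -0.3, 7.6]
gripper_width: 0.0424
finger_force: 6.0
```

```bash
python3 -m creep '[{"x":0,"y":0,"z":-0.001,"ax":0,"ay":0,"az":0},{"x":0,"y":0,"z":0,"ax":0,"ay":0,"az":0},{"x":0,"y":0,"z":0,"ax":0,"ay":0,"az":0},{"x":0,"y":0,"z":0,"ax":0,"ay":0,"az":0},{"x":0,"y":0,"z":-0.02,"ax":0,"ay":0,"az":0},{"x":0,"y":0,"z":-0.03,"ax":0,"ay":0,"az":0},{"x":0,"y":0,"z":-0.04,"ax":0,"ay":0,"az":0},{"x":0,"y":0,"z":-0.03,"ax":0,"ay":0,"az":0},{"x":0,"y":0,"z":0,"ax":0,"ay":0,"az":0},{"x":0,"y":0,"z":0,"ax":0,"ay":0,"az":0}]' 0.64 6
python3 - <<'E'
from h import *
t=bot.get_image('top');s=bot.get_image('side')
cv2.imwrite('pics/s7.png',s[:,:,::-1])
h=cv2.cvtColor(np.ascontiguousarray(t),cv2.COLOR_RGB2HSV);m=(h[...,1]>90)&(h[...,0]<20);m[:,:250]=0;m[:,500:]=0;m[:100]=0;m[300:]=0
for c,b in blobs(m,40):print(c,b)
crop(s,200,100,400,370,2.2,'pics/s7c.png')
go(.477,-.2645,.0256,180)
E
```

```text
clock: 34.43
position: [0.6639, 0.0874, 0.3692]
eef_rot: [0.0, 3.136, -0.0]
force: [-0.4, -0.3, -0.6]
gripper_width: 0.0559
finger_force: 0.0
[406.9, 230.6] [398, 224, 18, 14, 209]
[456.5, 237.7] [447, 231, 20, 14, 230]
az -0.0002 shift x 0.1857 y -0.3518 z 0.1581 tilt [ 2.2e-03  1.0e-04 -1.0e+00] q6 -1.61 clk 34.5 grip 0.0553 [-0.  -0.3  0.1]
```

View pics/s7c.png

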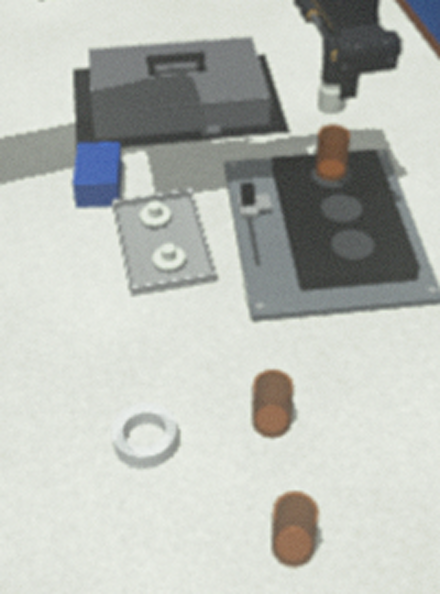

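The first jar stands on the deck at crop (333,155). The lids lie in the tray and the cover is on the mat. Next is jar A.

```bash
python3 -m creep '[{"x":0.01,"y":-0.019,"z":0,"ax":0,"ay":0,"az":0},{"x":0.0176,"y":-0.0333,"z":0,"ax":0,"ay":0,"az":0},{"x":0.0176,"y":-0.0333,"z":0,"ax":0,"ay":0,"az":0},{"x":0.0176,"y":-0.0333,"z":0,"ax":0,"ay":0,"az":0},{"x":0.0176,"y":-0.0333,"z":0,"ax":0,"ay":0,"az":0},{"x":0.0176,"y":-0.0333,"z":0,"ax":0,"ay":0,"az":0},{"x":0.0176,"y":-0.0333,"z":0,"ax":0,"ay":0,"az":0},{"x":0.0176,"y":-0.0333,"z":0,"ax":0,"ay":0,"az":0},{"x":0.0176,"y":-0.0333,"z":0,"ax":0,"ay":0,"az":0},{"x":0.0176,"y":-0.0333,"z":0,"ax":0,"ay":0,"az":0},{"x":0.0173,"y":-0.0331,"z":0,"ax":0,"ay":0,"az":0},{"x":0,"y":0,"z":0,"ax":0,"ay":0,"az":0}]' 0.75 6 >/dev/null; python3 -m creep '[{"x":0,"y":0,"z":0.02,"ax":0,"ay":0,"az":0},{"x":0,"y":0,"z":0.03,"ax":0,"ay":0,"az":0},{"x":0,"y":0,"z":0.01,"ax":0,"ay":0,"az":0},{"x":0,"y":0,"z":0,"ax":0,"ay":0,"az":0},{"x":0,"y":0,"z":0,"ax":0,"ay":0,"az":0}]'
python3 - <<'E'
from h import *
t=bot.get_image('top');s=bot.get_image('side');o=cv2.imread('pics/s7.png')[:,:,::-1]
print(blobs(np.abs(s.astype(int)-o).max(2)[280:,280:]>45,10))
h=cv2.cvtColor(np.ascontiguousarray(s),cv2.COLOR_RGB2HSV);m=(h[...,1]>90)&(h[...,0]<20);m[:120]=0;m[:,:300]=0;m[:,400:]=0
for c,b in blobs(m,30):print(c,b)
h=cv2.cvtColor(o.copy(),cv2.COLOR_RGB2HSV);m=(h[...,1]>90)&(h[...,0]<20);m[:120]=0;m[:,:300]=0;m[:,400:]=0
for c,b in blobs(m,30):print('was',c,b)
go(.477,-.2645,.0256,180)
E
```

```text
clock: 35.95
position: [0.4775, -0.2639, 0.3056]
eef_rot: [0.001, -3.139, -0.004]
force: [-0.2, -0.6, -0.9]
gripper_width: 0.0652
finger_force: 0.0
[([63.4, 15.9], [46, 0, 35, 33, 800])]
[352.0, 169.5] [346, 157, 12, 25, 214]
[323.6, 283.8] [316, 270, 17, 28, 351]
[334.9, 329.1] [325, 324, 19, 15, 78]
[333.0, 346.6] [325, 338, 17, 18, 224]
was [350.7, 168.9] [344, 157, 15, 25, 283]
was [324.2, 271.1] [316, 269, 16, 8, 39]
was [323.4, 288.6] [316, 276, 16, 22, 184]
was [335.1, 326.9] [325, 324, 19, 11, 35]
was [332.8, 346.7] [325, 339, 17, 17, 216]
az 0.0007 shift x 0.0011 y -0.0002 z 0.0997 tilt [-8.e-04 -7.e-04 -1.e+00] q6 -2.28 clk 36.0 grip 0.0654 [ 0.3 -0.5 -0.4]
```

```bash
python3 -m creep '[{"x":0.0005,"y":0,"z":0.02,"ax":0,"ay":0,"az":0},{"x":0,"y":0,"z":0.02,"ax":0,"ay":0,"az":0},{"x":0,"y":0,"z":0.02,"ax":0,"ay":0,"az":0},{"x":0,"y":0,"z":0.02,"ax":0,"ay":0,"az":0},{"x":0,"y":0,"z":0.012,"ax":0,"ay":0,"az":0},{"x":0,"y":0,"z":0.008,"ax":0,"ay":0,"az":0},{"x":0,"y":0,"z":0,"ax":0,"ay":0,"az":0},{"x":0,"y":0,"z":0,"ax":0,"ay":0,"az":0}]'; python3 -m creep '[{"x":0,"y":0,"z":0,"ax":0,"ay":0,"az":0},{"x":0,"y":0,"z":0,"ax":0,"ay":0,"az":0},{"x":0,"y":0,"z":0,"ax":0,"ay":0,"az":0},{"x":0,"y":0,"z":0,"ax":0,"ay":0,"az":0},{"x":0,"y":0,"z":0,"ax":0,"ay":0,"az":0},{"x":0,"y":0,"z":0,"ax":0,"ay":0,"az":0},{"x":0,"y":0,"z":0,"ax":0,"ay":0,"az":0}]' 0.42 6; python3 -m creep '[{"x":0,"y":0,"z":-0.005,"ax":0,"ay":0,"az":0},{"x":0,"y":0,"z":-0.015,"ax":0,"ay":0,"az":0},{"x":0,"y":0,"z":-0.02,"ax":0,"ay":0,"az":0},{"x":0,"y":0,"z":-0.03,"ax":0,"ay":0,"az":0},{"x":0,"y":0,"z":-0.03,"ax":0,"ay":0,"az":0},{"x":0,"y":0,"z":-0.01,"ax":0,"ay":0,"az":0},{"x":0,"y":0,"z":0,"ax":0,"ay":0,"az":0},{"x":0,"y":0,"z":0,"ax":0,"ay":0,"az":0}]'; python3 -c "
from h import *
go(.652,.010,.0665,180)"
```

```text
clock: 36.72
position: [0.4775, -0.2646, 0.2074]
eef_rot: [-0.0, 3.141, -0.001]
force: [0.1, 0.1, 0.8]
gripper_width: 0.0651
finger_force: 0.0
clock: 37.3
position: [0.4772, -0.2645, 0.2073]
eef_rot: [0.0, 3.141, -0.001]
force: [-1.3, 0.8, 4.4]
gripper_width: 0.0433
finger_force: 6.0
clock: 37.97
position: [0.4768, -0.2642, 0.3165]
eef_rot: [-0.0, -3.142, -0.0]
force: [-0.1, -0.4, -1.9]
gripper_width: 0.0434
finger_force: 6.0
az -0.0001 shift x -0.1752 y 0.2742 z 0.0680 tilt [ 1.e-04  1.e-04 -1.e+00] q6 -2.28 clk 38.0 grip 0.0434 [-0.1 -0.4 -1.9]
```

```bash
python3 -m creep '[{"x":-0.01,"y":0.0155,"z":0,"ax":0,"ay":0,"az":0},{"x":-0.0184,"y":0.0288,"z":0,"ax":0,"ay":0,"az":0},{"x":-0.0184,"y":0.0288,"z":0,"ax":0,"ay":0,"az":0},{"x":-0.0184,"y":0.0288,"z":0,"ax":0,"ay":0,"az":0},{"x":-0.0184,"y":0.0288,"z":0,"ax":0,"ay":0,"az":0},{"x":-0.0184,"y":0.0288,"z":0,"ax":0,"ay":0,"az":0},{"x":-0.0184,"y":0.0288,"z":0,"ax":0,"ay":0,"az":0},{"x":-0.0184,"y":0.0288,"z":0,"ax":0,"ay":0,"az":0},{"x":-0.0184,"y":0.0288,"z":0,"ax":0,"ay":0,"az":0},{"x":-0.0184,"y":0.0288,"z":0,"ax":0,"ay":0,"az":0},{"x":0,"y":0,"z":0,"ax":0,"ay":0,"az":0},{"x":0,"y":0,"z":0,"ax":0,"ay":0,"az":0}]'>/dev/null;python3 -m creep '[{"x":0,"y":0,"z":0.01,"ax":0,"ay":0,"az":0},{"x":0,"y":0,"z":0.02,"ax":0,"ay":0,"az":0},{"x":0,"y":0,"z":0.015,"ax":0,"ay":0,"az":0},{"x":0,"y":0,"z":0.012,"ax":0,"ay":0,"az":0},{"x":0,"y":0,"z":0.006,"ax":0,"ay":0,"az":0},{"x":0,"y":0,"z":0,"ax":0,"ay":0,"az":0},{"x":0,"y":0,"z":0,"ax":0,"ay":0,"az":0}]'; python3 -c "
from h import *
go(.652,.010,.0655,180)"
```

```text
clock: 39.55
position: [0.6525, 0.0095, 0.2533]
eef_rot: [-0.002, -3.141, -0.0]
force: [0.0, 0.1, -0.8]
gripper_width: 0.043
finger_force: 6.0
az -0.0011 shift x 0.0005 y 0.0005 z 0.0058 tilt [ 9.e-04  1.e-04 -1.e+00] q6 -1.73 clk 39.5 grip 0.0430 [ 0.   0.1 -0.8]
```

```bash
python3 -m creep '[{"x":0,"y":0,"z":0.003,"ax":0,"ay":0,"az":0},{"x":0,"y":0,"z":0.002,"ax":0,"ay":0,"az":0},{"x":0,"y":0,"z":0.001,"ax":0,"ay":0,"az":0},{"x":0,"y":0,"z":0,"ax":0,"ay":0,"az":0},{"x":0,"y":0,"z":0,"ax":0,"ay":0,"az":0}]';python3 -m creep '[{"x":0,"y":0,"z":0.0005,"ax":0,"ay":0,"az":0},{"x":0,"y":0,"z":0,"ax":0,"ay":0,"az":0},{"x":0,"y":0,"z":0,"ax":0,"ay":0,"az":0}]'
```

```text
clock: 39.97
position: [0.6528, 0.0104, 0.2481]
eef_rot: [-0.0, 3.141, -0.0]
force: [-0.1, -0.3, -1.9]
gripper_width: 0.043
finger_force: 6.0
clock: 40.22
position: [0.6528, 0.0103, 0.2475]
eef_rot: [0.0, 3.141, -0.0]
force: [0.5, -1.2, -0.5]
gripper_width: 0.0434
finger_force: 6.0
```

```bash
python3 -m creep '[{"x":0,"y":0,"z":0.001,"ax":0,"ay":0,"az":0},{"x":0,"y":0,"z":0,"ax":0,"ay":0,"az":0},{"x":0,"y":0,"z":0,"ax":0,"ay":0,"az":0}]'
```

```text
clock: 40.47
position: [0.6529, 0.0104, 0.2472]
eef_rot: [0.0, 3.14, 0.0]
force: [-1.2, -0.3, 6.0]
gripper_width: 0.0431
finger_force: 6.0
```

```bash
python3 -m creep '[{"x":0,"y":0,"z":0,"ax":0,"ay":0,"az":0},{"x":0,"y":0,"z":0,"ax":0,"ay":0,"az":0},{"x":0,"y":0,"z":0,"ax":0,"ay":0,"az":0},{"x":0,"y":0,"z":0,"ax":0,"ay":0,"az":0},{"x":0,"y":0,"z":-0.02,"ax":0,"ay":0,"az":0},{"x":0,"y":0,"z":-0.03,"ax":0,"ay":0,"az":0},{"x":0,"y":0,"z":-0.04,"ax":0,"ay":0,"az":0},{"x":0,"y":0,"z":-0.03,"ax":0,"ay":0,"az":0},{"x":0,"y":0,"z":0,"ax":0,"ay":0,"az":0},{"x":0,"y":0,"z":0,"ax":0,"ay":0,"az":0}]' 0.64 6
python3 - <<'E'
from h import *
t=bot.get_image('top');s=bot.get_image('side')
cv2.imwrite('pics/s8.png',s[:,:,::-1])
for im,n in((t,'t'),(s,'s')):
    h=cv2.cvtColor(np.ascontiguousarray(im),cv2.COLOR_RGB2HSV);m=(h[...,1]>90)&(h[...,0]<20);m[:,:250]=0;m[:,500:]=0;m[:100]=0;m[360:]=0
    for c,b in blobs(m,30):print(n,c,b)
go(.4577,-.411,.0256,180)
E
```

```text
clock: 41.3
position: [0.6532, 0.0102, 0.3686]
eef_rot: [0.0, 3.136, -0.001]
force: [-1.0, 0.2, -1.7]
gripper_width: 0.0557
finger_force: 0.0
t [315.1, 169.8] [307, 168, 15, 6, 65]
t [456.5, 237.7] [447, 231, 20, 14, 234]
s [415.0, 143.4] [387, 107, 60, 76, 143]
s [353.9, 177.7] [344, 157, 22, 42, 578]
s [453.2, 192.6] [445, 184, 17, 19, 38]
s [482.7, 230.8] [462, 204, 38, 51, 179]
s [335.9, 327.6] [326, 324, 18, 14, 38]
s [332.8, 346.7] [325, 339, 17, 17, 214]
az -0.0001 shift x 0.1944 y -0.4213 z 0.1576 tilt [ 2.2e-03  3.0e-04 -1.0e+00] q6 -1.73 clk 41.4 grip 0.0560 [-0.3  0.2 -0.6]
```

Jar B hasn't moved. I'll go to it.

```bash
python3 -m creep '[{"x":0.0084,"y":-0.0183,"z":0,"ax":0,"ay":0,"az":0},{"x":0.0155,"y":-0.0336,"z":0,"ax":0,"ay":0,"az":0},{"x":0.0155,"y":-0.0336,"z":0,"ax":0,"ay":0,"az":0},{"x":0.0155,"y":-0.0336,"z":0,"ax":0,"ay":0,"az":0},{"x":0.0155,"y":-0.0336,"z":0,"ax":0,"ay":0,"az":0},{"x":0.0155,"y":-0.0336,"z":0,"ax":0,"ay":0,"az":0},{"x":0.0155,"y":-0.0336,"z":0,"ax":0,"ay":0,"az":0},{"x":0.0155,"y":-0.0336,"z":0,"ax":0,"ay":0,"az":0},{"x":0.0155,"y":-0.0336,"z":0,"ax":0,"ay":0,"az":0},{"x":0.0155,"y":-0.0336,"z":0,"ax":0,"ay":0,"az":0},{"x":0.0155,"y":-0.0336,"z":0,"ax":0,"ay":0,"az":0},{"x":0.0155,"y":-0.0336,"z":0,"ax":0,"ay":0,"az":0}]' 0.75 6 >/dev/null; python3 -m creep '[{"x":0.0155,"y":-0.0336,"z":0,"ax":0,"ay":0,"az":0},{"x":0,"y":0,"z":0,"ax":0,"ay":0,"az":0},{"x":0,"y":0,"z":0.02,"ax":0,"ay":0,"az":0},{"x":0,"y":0,"z":0.03,"ax":0,"ay":0,"az":0},{"x":0,"y":0,"z":0.01,"ax":0,"ay":0,"az":0},{"x":0,"y":0,"z":0,"ax":0,"ay":0,"az":0},{"x":0,"y":0,"z":0,"ax":0,"ay":0,"az":0}]'
python3 - <<'E'
from h import *
t=bot.get_image('top');s=bot.get_image('side')
for im,n in((t,'t'),(s,'s')):
    h=cv2.cvtColor(np.ascontiguousarray(im),cv2.COLOR_RGB2HSV);m=(h[...,1]>90)&(h[...,0]<20);m[:,:250]=0;m[:,500:]=0;m[:100]=0;m[365:]=0
    for c,b in blobs(m,30):print(n,c,b)
go(.4577,-.411,.0256,180)
E
```

```text
clock: 42.98
position: [0.4582, -0.4106, 0.3048]
eef_rot: [0.001, -3.139, -0.005]
force: [0.6, -0.7, 0.5]
gripper_width: 0.0652
finger_force: 0.0
t [288.5, 165.9] [281, 157, 16, 19, 239]
t [314.7, 169.3] [307, 161, 16, 18, 231]
s [482.1, 229.9] [461, 202, 39, 53, 172]
s [332.3, 345.3] [325, 327, 17, 29, 272]
az 0.0005 shift x 0.0011 y 0.0003 z 0.0994 tilt [-9.0e-04 -1.1e-03 -1.0e+00] q6 -2.48 clk 43.1 grip 0.0653 [ 0.2 -0.2  0.1]
```

```bash
python3 -m creep '[{"x":0.0005,"y":0,"z":0.02,"ax":0,"ay":0,"az":0},{"x":0,"y":0,"z":0.02,"ax":0,"ay":0,"az":0},{"x":0,"y":0,"z":0.02,"ax":0,"ay":0,"az":0},{"x":0,"y":0,"z":0.02,"ax":0,"ay":0,"az":0},{"x":0,"y":0,"z":0.012,"ax":0,"ay":0,"az":0},{"x":0,"y":0,"z":0.0075,"ax":0,"ay":0,"az":0},{"x":0,"y":0,"z":0,"ax":0,"ay":0,"az":0},{"x":0,"y":0,"z":0,"ax":0,"ay":0,"az":0}]'; python3 -m creep '[{"x":0,"y":0,"z":0,"ax":0,"ay":0,"az":0},{"x":0,"y":0,"z":0,"ax":0,"ay":0,"az":0},{"x":0,"y":0,"z":0,"ax":0,"ay":0,"az":0},{"x":0,"y":0,"z":0,"ax":0,"ay":0,"az":0},{"x":0,"y":0,"z":0,"ax":0,"ay":0,"az":0},{"x":0,"y":0,"z":0,"ax":0,"ay":0,"az":0},{"x":0,"y":0,"z":0,"ax":0,"ay":0,"az":0}]' 0.42 6; python3 -m creep '[{"x":0,"y":0,"z":-0.005,"ax":0,"ay":0,"az":0},{"x":0,"y":0,"z":-0.015,"ax":0,"ay":0,"az":0},{"x":0,"y":0,"z":-0.02,"ax":0,"ay":0,"az":0},{"x":0,"y":0,"z":-0.03,"ax":0,"ay":0,"az":0},{"x":0,"y":0,"z":-0.03,"ax":0,"ay":0,"az":0},{"x":0,"y":0,"z":-0.01,"ax":0,"ay":0,"az":0},{"x":0,"y":0,"z":0,"ax":0,"ay":0,"az":0},{"x":0,"y":0,"z":0,"ax":0,"ay":0,"az":0}]'; python3 -c "
from h import *
go(.6415,-.065,.0665,180)"
```

```text
clock: 43.75
position: [0.4581, -0.4115, 0.2074]
eef_rot: [-0.0, 3.141, -0.002]
force: [0.6, -0.2, 0.6]
gripper_width: 0.0652
finger_force: 0.0
clock: 44.33
position: [0.4579, -0.4114, 0.2073]
eef_rot: [0.0, 3.141, -0.001]
force: [-0.6, 0.7, 4.8]
gripper_width: 0.0428
finger_force: 6.0
clock: 45.0
position: [0.4575, -0.4109, 0.3165]
eef_rot: [-0.0, -3.141, -0.0]
force: [-0.9, 0.3, -1.5]
gripper_width: 0.043
finger_force: 6.0
az -0.0002 shift x -0.1840 y 0.3459 z 0.0680 tilt [ 1.e-04  2.e-04 -1.e+00] q6 -2.48 clk 45.0 grip 0.0430 [-0.9  0.3 -1.5]
```

```bash
python3 -m creep '[{"x":-0.008,"y":0.015,"z":0,"ax":0,"ay":0,"az":0},{"x":-0.016,"y":0.0301,"z":0,"ax":0,"ay":0,"az":0},{"x":-0.016,"y":0.0301,"z":0,"ax":0,"ay":0,"az":0},{"x":-0.016,"y":0.0301,"z":0,"ax":0,"ay":0,"az":0},{"x":-0.016,"y":0.0301,"z":0,"ax":0,"ay":0,"az":0},{"x":-0.016,"y":0.0301,"z":0,"ax":0,"ay":0,"az":0},{"x":-0.016,"y":0.0301,"z":0,"ax":0,"ay":0,"az":0},{"x":-0.016,"y":0.0301,"z":0,"ax":0,"ay":0,"az":0},{"x":-0.016,"y":0.0301,"z":0,"ax":0,"ay":0,"az":0},{"x":-0.016,"y":0.0301,"z":0,"ax":0,"ay":0,"az":0},{"x":-0.016,"y":0.0301,"z":0,"ax":0,"ay":0,"az":0},{"x":-0.016,"y":0.0301,"z":0,"ax":0,"ay":0,"az":0}]'>/dev/null;python3 -m creep '[{"x":0,"y":0,"z":0,"ax":0,"ay":0,"az":0},{"x":0,"y":0,"z":0.01,"ax":0,"ay":0,"az":0},{"x":0,"y":0,"z":0.02,"ax":0,"ay":0,"az":0},{"x":0,"y":0,"z":0.015,"ax":0,"ay":0,"az":0},{"x":0,"y":0,"z":0.012,"ax":0,"ay":0,"az":0},{"x":0,"y":0,"z":0.006,"ax":0,"ay":0,"az":0},{"x":0,"y":0,"z":0,"ax":0,"ay":0,"az":0},{"x":0,"y":0,"z":0,"ax":0,"ay":0,"az":0}]'; python3 -c "
from h import *
go(.6415,-.065,.0652,180)"
```

```text
clock: 46.67
position: [0.6415, -0.0659, 0.253]
eef_rot: [-0.002, -3.14, -0.0]
force: [0.6, -0.6, -0.8]
gripper_width: 0.0431
finger_force: 6.0
az -0.0011 shift x 0.0000 y 0.0009 z 0.0058 tilt [ 1.4e-03  3.0e-04 -1.0e+00] q6 -1.84 clk 46.7 grip 0.0431 [ 0.6 -0.6 -0.8]
```

```bash
python3 -m creep '[{"x":0,"y":0,"z":0.003,"ax":0,"ay":0,"az":0},{"x":0,"y":0,"z":0.002,"ax":0,"ay":0,"az":0},{"x":0,"y":0,"z":0.001,"ax":0,"ay":0,"az":0},{"x":0,"y":0,"z":0,"ax":0,"ay":0,"az":0},{"x":0,"y":0,"z":0,"ax":0,"ay":0,"az":0}]'>/dev/null;python3 -m creep '[{"x":0,"y":0,"z":0.001,"ax":0,"ay":0,"az":0},{"x":0,"y":0,"z":0,"ax":0,"ay":0,"az":0},{"x":0,"y":0,"z":0,"ax":0,"ay":0,"az":0}]'
```

```text
clock: 47.33
position: [0.642, -0.0651, 0.2473]
eef_rot: [0.0, 3.141, -0.0]
force: [0.3, 0.4, 2.2]
gripper_width: 0.043
finger_force: 6.0
```

Contact with the deck. I'll release, rise, move off to the right above the bench and take the final look.

```bash
python3 -m creep '[{"x":0,"y":0,"z":0,"ax":0,"ay":0,"az":0},{"x":0,"y":0,"z":0,"ax":0,"ay":0,"az":0},{"x":0,"y":0,"z":0,"ax":0,"ay":0,"az":0},{"x":0,"y":0,"z":0,"ax":0,"ay":0,"az":0},{"x":0,"y":0,"z":-0.02,"ax":0,"ay":0,"az":0},{"x":0,"y":0,"z":-0.03,"ax":0,"ay":0,"az":0},{"x":0,"y":0,"z":-0.04,"ax":0,"ay":0,"az":0},{"x":0,"y":0,"z":-0.04,"ax":0,"ay":0,"az":0},{"x":0.02,"y":-0.03,"z":0,"ax":0,"ay":0,"az":0},{"x":0.02,"y":-0.034,"z":0,"ax":0,"ay":0,"az":0},{"x":0.02,"y":-0.034,"z":0,"ax":0,"ay":0,"az":0},{"x":0.02,"y":-0.034,"z":0,"ax":0,"ay":0,"az":0}]' 0.64 6 >/dev/null; python3 -m creep '[{"x":0.02,"y":-0.034,"z":0,"ax":0,"ay":0,"az":0},{"x":0.02,"y":-0.034,"z":0,"ax":0,"ay":0,"az":0},{"x":0.02,"y":-0.034,"z":0,"ax":0,"ay":0,"az":0},{"x":0.02,"y":-0.034,"z":0,"ax":0,"ay":0,"az":0},{"x":0.02,"y":-0.034,"z":0,"ax":0,"ay":0,"az":0},{"x":0,"y":-0.034,"z":0,"ax":0,"ay":0,"az":0},{"x":0,"y":-0.034,"z":0,"ax":0,"ay":0,"az":0},{"x":0,"y":0,"z":0,"ax":0,"ay":0,"az":0},{"x":0,"y":0,"z":0,"ax":0,"ay":0,"az":0}]'
python3 - <<'E'
from h import *
t=bot.get_image('top');s=bot.get_image('side');cv2.imwrite('pics/t9.png',t[:,:,::-1])
a=cv2.resize(t[120:300,150:480],None,fx=1.7,fy=1.7,interpolation=3)
b=cv2.resize(s[90:330,200:480],None,fx=1.15,fy=1.15,interpolation=3)
o=np.zeros((a.shape[0]+b.shape[0],max(a.shape[1],b.shape[1]),3),np.uint8);o[:a.shape[0],:a.shape[1]]=a;o[a.shape[0]:,:b.shape[1]]=b
print(o.shape);cv2.imwrite('pics/f.png',o[:,:,::-1])
E
```

```text
clock: 49.08
position: [0.4611, -0.4371, 0.3764]
eef_rot: [0.005, 3.141, -0.0]
force: [-0.2, 0.4, 0.4]
gripper_width: 0.0555
finger_force: 0.0
(582, 561, 3)
```

View pics/f.png

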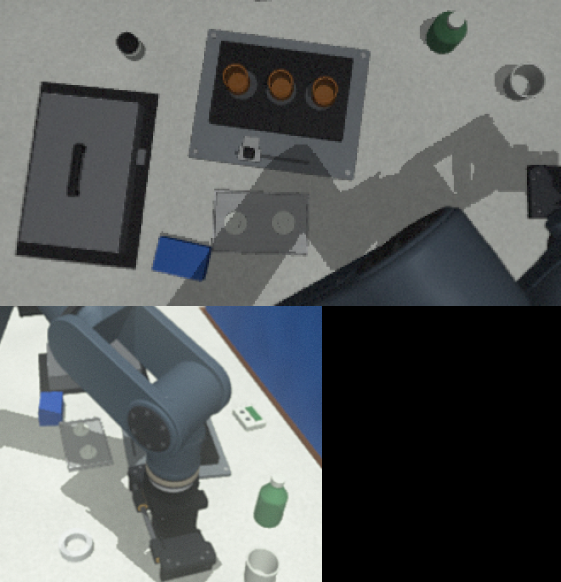

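The final view shows three open jars upright on the deck at (238,78), (281,84) and (325,92), and both lids in the tray at (235,222) and (284,222). The cover is in the middle of the mat, the lock is at the left end, and the bystanders haven't moved.

```bash
python3 -c "
from cell import bot
print(bot.close_job())"
```

```text
the job is handed in; nothing more can be done
None
```

The job is done and handed in at about 49 s: the lock is at its open stop, the cover lies in the middle of the mat, all three jars stand open on the deck, and both lids (one jar came open) are in the steel tray.

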